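Right the fallen bottle and seat it in the reader stand

ROBOT

A 6-joint arm with a two-finger parallel gripper is mounted at the origin on a cart in front of the work surface, level with it; the furniture and walls round the work are solid. World frame = base frame: x ahead of the robot, y to its left, z up, the work surface at z = 0. Lengths are in m, angles in rad, forces in N, time in s.
With the tool pointing down it reaches from about 0.25 to 0.725 m from the base axis. Payload 4 kg.
Tool frame: the origin (TCP) lies on the centre line of the jaws, within the pads' length; the fingertips stand ahead of it and the grasp point (between the pads) lies 11 mm behind it (bot.tip_extent is the z of the fingertips in the tool frame, in m); z points along the fingers, y is the direction in which the jaws open and shut (so a half turn about z gives the same grasp; the last joint's range is limited). The gripper opens to 85 mm and grips with 20 to 120 N. Pads are 22 mm wide; open, the fingers measure 114 mm over their backs; the gripper's body (76 mm by 85 mm) begins 54 mm behind the grasp point. The pads swing forward as they close: fully open they stand 13 mm farther back than shut.
Start: joints at [-1.108, 0.241, 0.005, 1.335, 0, 1.571], TCP at [0.223, -0.447, 0.208] pointing down, gripper open.
Joint ranges: [-2.72, 2.72], [-1.05, 1.87], [-1.09, 1.28], [-1.99, 2.15], [-1.42, 1.44], [-3.14, 3.14]. Speed limits (rad/s): [2.79, 2.79, 3.14, 3.14, 3.14, 3.14].

INTERFACE

Orientations are given as a unit quaternion [x, y, z, w].
In Python, from workcell import bot gives the robot as it stands.
- The arm moves only by the shell command python3 -m jog 'ROWS'. ROWS is JSON, a list that holds one entry, the list of rows, each a list of 7 numbers: the shift along the world's x, y, z in m, then the turn, a rotation vector about the world's x, y, z in degrees, then the closure in counts, from 0 (fully open) to 255 (shut). In form: [[[tx, ty, tz, ax, ay, az, fingers], ...]]. A call has 1 to 10 rows; each row is the pose to reach, as a shift and turn from the pose commanded when the call began; what a row does not reach only later rows make up. A row lasts 1/12 s, in which the tool goes at most 41.7 mm and 7.16 degrees, less where a joint would pass 70% of its speed; a pose out of reach is approached as far as the arm can. A call with a gripper value outside its range is refused whole. The fingers move at their own pace and stop on an object; the grip force is fixed at half the most. Time passes only in rows, so rows that repeat a pose let the fingers close. It gives the time, the measured TCP pose, the force and the opening at its end, in the units of the state.
- bot.get_obs(): the state, without advancing time (a new reading comes with each control period).
- bot.camera(name): name is "scene" or "top" or "wrist"; returns the picture (420x560x3 uint8, blue, green, red); there is no depth.
- bot.camera_model(name): a dict with "K" (3x3 intrinsics, pixels), "k1" (the pictures are not rectified: a ray, as slopes to the right and down, at radius r is drawn at 1 + k1 r^2 times it, then the intrinsics apply), "T" (4x4, takes a point from camera to world coordinates). Camera axes: x right, y down, z forward; pixel columns grow to the right and rows downward; lengths in m; the calibration is good to about 2 mm. A picture is of the moment at which its call begins: read the wrist's pose just before it. camera_model takes no time and is no camera call; for the wrist camera it gives the pose at the moment of the call.
- bot.job_done(): hands the job in, once; it reports no verdict.
The state is a dict: "clock": time; "joint_pos": joint angles; "joint_vel": joint speeds; "tau": joint torques, N m; "eef_pos": TCP position; "tool_rot": TCP orientation; "ft_force": force on the tool from outside, world axes, zero at the start; "ft_torque": the same for the moment, N m; "grip_width": finger opening in m.
Only numpy, scipy, OpenCV 4.12 (cv2) and the standard library are available. Lean on these libraries where they do the work, as an engineer would, in place of code of your own. Each camera call takes 0.05 s, during which the arm holds its last target. There are 200 camera calls.

TASK

The screw-cap bottle has been knocked over. Stand it upright on the open front part of the reader stand's plate, clear of the V stop, then slide it gently back over the plate until you feel it bear against both faces of the V, and let go so that it stays standing there. Leave the culture flask, the small dish and the white bottle where they are.

Things in the scene. Friction and masses are not known exactly. Their poses are not given: they have to be found in the camera images.
- fallen_bottle: Round screw-cap bottle, clear with a label and a ribbed cap, 128 mm tall, lying on its side on the bench at the start. Origin at the centre of its base, z axis along the bottle towards the cap. Body 60 mm in diameter from 0 to about 85 mm, then a shoulder that narrows (the solid is convex up to 115 mm); cap 42 mm in diameter from 106 to 128 mm. Mass 0.18 to 0.36 kg.
- stand: Reader stand, fixed to the bench: aluminium plate 170 mm (its x) by 116 mm (its y), 6 mm thick, with a black V stop and a grey post (22 x 44 mm, its top 70 mm above the bench) at the back. Origin at the centre of the plate's underside, on the bench; z up, x from the open front edge (x = -85 mm) towards the V and the post (post x = 62 to 84 mm).
- v_stop: Black V stop on the plate, two upright faces 45 mm high and 46 mm long that meet at 120 degrees, open towards the stand's front (-x of the stand). Its origin is on the plate's upper face above the origin of the stand; the faces meet at x = 53 mm and reach forward to x = 30 mm at y = +-40 mm.
- seat (a point): Point on the plate's upper face where the axis of the bottle's base lies when it bears against both faces of the V: x = 18 mm in the stand's frame. Same axes as the stand.
- front_spot (a point): Point on the plate's upper face at the middle of the open front part, 63 mm in front of the seat (x = -45 mm in the stand's frame).
- culture_flask: Bystander: flat clear culture flask with a screw cap, 120 x 62 x 41 mm, behind the work. Origin at the centre of its underside.
- small_dish: Bystander: round clear dish 60 mm in diameter, 16 mm high. Origin at the centre of its underside.
- white_bottle: Bystander: upright white bottle 50 mm in diameter, 84 mm tall. Origin at the centre of its base.
There are look-alikes about, which are no part of the job. What is shaped like the fallen_bottle but green is not meant.

How it is judged:
On the way, in this order (a step that is already met when the one before it is completed fails the run):
1. the bottle stands upright on the open front part of the plate, clear of the V stop (angle between fallen_bottle's own z axis and vertical below 0.12 rad and x of fallen_bottle in the frame of stand between -0.08 and 0.006 m and y of fallen_bottle in the frame of seat between -0.04 and 0.04 m and z of fallen_bottle in the frame of seat between -0.003 and 0.004 m and contact force between fallen_bottle and v_stop below 0.1 N), for 0.2 s.
2. the upright bottle bears against the V stop (angle between fallen_bottle's own z axis and vertical below 0.12 rad and horizontal distance between fallen_bottle and seat below 0.007 m and contact force between fallen_bottle and v_stop above 0.3 N), for 0.05 s.
At the end, for the whole second after the job is handed in: The bottle stands still and upright (within 0.08 rad) on the plate, its base centre within 6 mm of the seat against the V; the flask, dish and white bottle are within 20 mm of where they were (angle between fallen_bottle's own z axis and vertical below 0.08 rad and horizontal distance between fallen_bottle and seat below 0.006 m and z of fallen_bottle in the frame of seat between -0.003 and 0.003 m and linear speed of fallen_bottle below 0.01 m/s and distance of each of culture_flask, small_dish, white_bottle from where it was at the start of the episode below 0.02 m); the robot touches nothing.
It fails at once if the bottle is banged or driven hard (over 40 N) against the stand or its V stop (contact force between fallen_bottle and stand above 40 N).
It fails at once if a bystander (flask, dish, white bottle) is moved more than 20 mm (distance of any of culture_flask, small_dish, white_bottle from where it was at the start of the episode above 0.02 m).
It also fails if it takes over 51 s, if anything falls off the work surface, if the arm or the gripper's body presses on something with over 40 N, if the wrist force passes 120 N, or if a joint passes its speed limit or range.

## Working session

There is one attempt and no reset: what is moved stays moved. The work goes in short steps, Python scripts to look and compute and a shell command to move; the robot and the scene stay as the last step left them, time stands still between calls to the robot, and variables do not carry over. Pictures are saved under pics/ and viewed, about 8 in all and at most 12, crops included, and the job is handed in when it is done.

```bash
ls; mkdir -p pics
cat > h.py <<'E'
import numpy as np, cv2
from workcell import bot
def ray(m,u,v):
    K=np.array(m["K"]);T=np.array(m["T"])
    p=cv2.undistortPoints(np.array([[[u,v]]],float),K,np.array([m["k1"],0,0,0.]))[0,0]
    return T[:3,3],T[:3,:3]@np.array([p[0],p[1],1])
def onz(m,u,v,z):
    o,d=ray(m,u,v); return o+d*(z-o[2])/d[2]
def proj(m,P):
    K=np.array(m["K"]);T=np.linalg.inv(np.array(m["T"]))
    return cv2.projectPoints(np.array([P],float),cv2.Rodrigues(T[:3,:3])[0],T[:3,3],K,np.array([m["k1"],0,0,0.]))[0][0,0]
E
python3 - <<'E'
from h import *
o=bot.get_obs();print(o);print(bot.tip_extent)
for n in("top","scene"):
    m=bot.camera_model(n);print(n,np.round(m["K"],1).tolist(),m["k1"],np.round(m["T"],3).tolist())
    cv2.imwrite(f"pics/{n}0.png",bot.camera(n))
E
```

```text
pics
{'clock': 0.0, 'joint_pos': array([-1.10801791e+00,  2.41396625e-01,  3.71922185e-03,  1.33524711e+00,
       -1.87452390e-05,  1.57076869e+00]), 'joint_vel': array([ 1.56657355e-03,  6.83343439e-05, -4.18306006e-04, -1.66243694e-03,
        2.30448102e-04, -1.75236414e-03]), 'tau': array([ 2.15035639e-04, -3.72319329e+01,  2.52407026e+01,  1.70027954e-02,
        3.59432420e-05, -8.62991811e-08]), 'eef_pos': array([ 0.22289859, -0.4467813 ,  0.20721931]), 'tool_rot': array([ 9.73345025e-01,  2.29343256e-01, -2.53137244e-04, -1.03358908e-03]), 'ft_force': array([-0.41748731,  0.20162125,  0.01566371]), 'ft_torque': array([-0.01470917,  0.00403068, -0.02217785]), 'grip_width': 0.08545758794570245}
0.008
top [[520.3, 0.0, 285.4], [0.0, 520.3, 207.6], [0.0, 0.0, 1.0]] -0.13886681957811317 [[-0.005, -0.999, 0.045, 0.529], [-1.0, 0.006, 0.011, 0.068], [-0.011, -0.045, -0.999, 1.044], [0.0, 0.0, 0.0, 1.0]]
scene [[397.8, 0.0, 288.2], [0.0, 397.8, 208.3], [0.0, 0.0, 1.0]] -0.10088635197436203 [[-0.525, -0.636, 0.566, 0.101], [-0.851, 0.399, -0.341, 0.373], [-0.009, -0.661, -0.751, 0.697], [0.0, 0.0, 0.0, 1.0]]
```

View pics/top0.png

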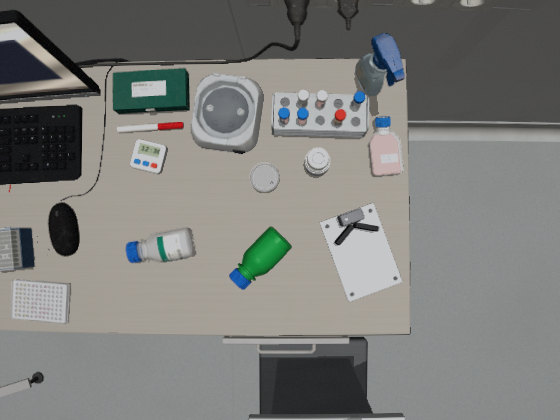

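View pics/scene0.png

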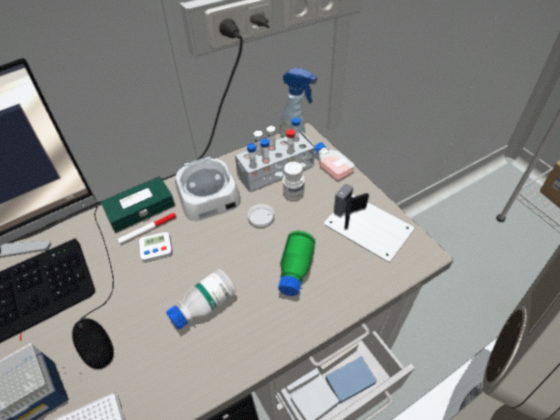

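Candidates for the fallen bottle: the clear labelled one with a blue cap at top (160,247), the green look-alike at (262,257), and the pink flask at (385,150). By the description I choose (160,247). The white bottle is at (317,161), the dish at (264,177) and the stand at (360,252).

Run:
```python
from h import *
print([a for a in dir(bot) if a[0]!='_'])
im=cv2.imread("pics/top0.png");s=cv2.imread("pics/scene0.png")
a=cv2.resize(im[190:320,110:430],None,fx=2.4,fy=2.4,interpolation=cv2.INTER_CUBIC)
b=cv2.resize(s[180:340,150:430],None,fx=1.7,fy=1.7,interpolation=cv2.INTER_CUBIC)
c=np.zeros((a.shape[0]+b.shape[0],a.shape[1],3),np.uint8);c[:a.shape[0]]=a;c[a.shape[0]:,:b.shape[1]]=b
cv2.imwrite("pics/crop1.png",c);print(c.shape)
m=bot.camera_model("top")
# plate mask
hsv=cv2.cvtColor(im,cv2.COLOR_BGR2HSV)
print("plate px",hsv[260,355],"bench",hsv[300,300], hsv[240,185])
M=((hsv[...,2]>175)&(hsv[...,1]<20)).astype(np.uint8)
M[:, :310]=0;M[:195]=0;M[305:]=0
cs,_=cv2.findContours(M,0,2);k=max(cs,key=cv2.contourArea)
box=cv2.boxPoints(cv2.minAreaRect(k));print(cv2.contourArea(k),box)
for p in box:print(onz(m,*p,.006).round(4))
# bottle
blue=cv2.inRange(hsv,(100,120,60),(125,255,255));blue[:230]=0;blue[270:]=0;blue[:,150:]=0
print("cap",cv2.boundingRect(blue),cv2.moments(blue,True)['m10']/blue.sum()*255,cv2.moments(blue,True)['m01']/blue.sum()*255)
```

```text
['Unreachable', 'camera', 'camera_model', 'get_obs', 'job_done', 'tip_extent']
(584, 768, 3)
plate px [110   4 200] bench [ 18  23 165] [120   1 182]
3923.0 [[319.30002 222.1    ]
 [373.38052 202.17563]
 [402.67807 281.6976 ]
 [348.59756 301.62198]]
[0.5473 0.0126 0.006 ]
[ 0.5865 -0.0963  0.006 ]
[ 0.4269 -0.1538  0.006 ]
[ 0.3884 -0.0449  0.006 ]
cap (20, 231, 121, 32) 128.76211453744492 251.46696035242292
```

View pics/crop1.png

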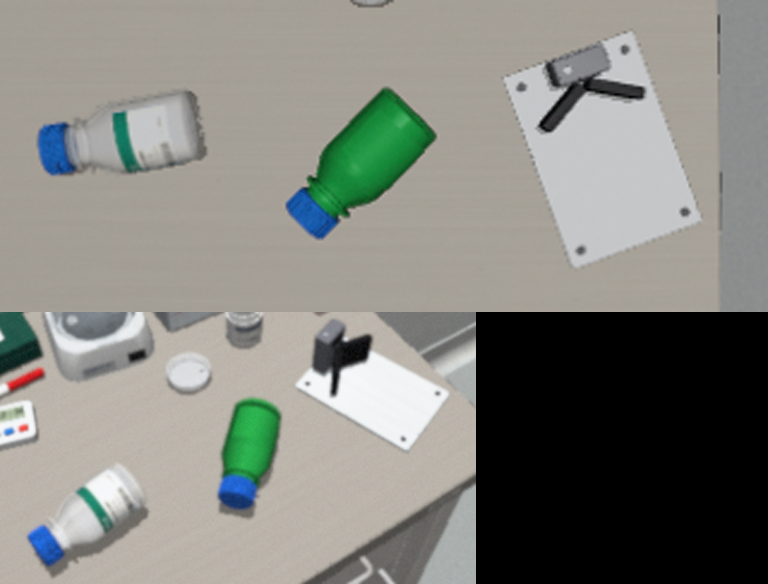

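The crop confirms it: a clear bottle with a green-banded label and a blue cap (cap at about 40,149 in the crop, base at about 202,125). The plate fits 170 x 116 mm, and the V is at its upper end.

```bash
cat > geo.py <<'E'
from h import *
from scipy.spatial.transform import Rotation as R
S=np.array([.4873,-.0706,0]);YAW=np.radians(19.8)
sx=np.array([np.cos(YAW),np.sin(YAW),0]);sy=np.array([-sx[1],sx[0],0])
def pose(head,e):  # tool heading azimuth, degrees below horizontal -> R with jaw y = heading+90
    h=np.radians(head);e=np.radians(e)
    z=np.array([np.cos(h)*np.cos(e),np.sin(h)*np.cos(e),-np.sin(e)]);y=np.array([-np.sin(h),np.cos(h),0])
    return R.from_matrix(np.column_stack([np.cross(y,z),y,z]))
def delta(P,Rt):
    o=bot.get_obs();R0=R.from_quat(o["tool_rot"])
    print("clock",round(o["clock"],2),"shift",(P-o["eef_pos"]).round(4),"turn",np.degrees((Rt*R0.inv()).as_rotvec()).round(2),"q",o["joint_pos"].round(2),"F",o["ft_force"].round(1),"w",round(o["grip_width"],4))
E
python3 - <<'E'
from geo import *
m=bot.camera_model("top")
f=lambda x,y,z:onz(m,110+x/2.4,190+y/2.4,z)
A=f(202,124,.03);C=f(39,150,.03)
# silhouette edges mid at z=.03
u=(f(130,103,.03)+f(125,173,.03))/2;v=(f(190,90,.03)+f(200,160,.03))/2
print(A,C,np.linalg.norm(A-C),u,v,np.linalg.norm(f(130,103,.03)-f(125,173,.03)))
ms=bot.camera_model("scene")
g=lambda x,y,z:onz(ms,150+x/1.7,180+(y-312)/1.7,z)
for t in(A,C):print(proj(ms,t))
print("scene cap end",g(38,550,.03),"base",g(133,482,.03))
for ax in (A,u,v,C):
  pass
b=C-A;print("az",np.degrees(np.arctan2(b[1],b[0])), np.degrees(np.arctan2((u-v)[1],(u-v)[0])))
E
```

```text
[0.50974389 0.2589321  0.03      ] [0.48837083 0.39534267 0.03      ] 0.13807480096647343 [0.49835186 0.32079807 0.03      ] [0.50895845 0.26473837 0.03      ] 0.05749804128490302
[231.21962895 277.7944085 ]
[169.74146146 319.90814385]
scene cap end [0.48571754 0.39124874 0.03      ] base [0.50832715 0.26611671 0.03      ]
az 98.90480752596721 100.71381064456023
```

Run:
```python
from geo import *
Rt=pose(-80.5,58);d=Rt.apply([0,0,1]);G=np.array([.4966,.336,.030])
delta(G+.011*d-.1*d,Rt);print(d)
```

```text
clock 0.1 shift [ 0.2659  0.8294 -0.1018] turn [-30.54  15.43  71.  ] q [-1.11  0.24  0.    1.34 -0.    1.57] F [-0.3  0.6 -0.6] w 0.0856
[ 0.08746191 -0.52265174 -0.8480481 ]
```

```bash
python3 -m jog '[[[0.04,0.08,0.03,0,0,6,0],[0.08,0.12,0.04,0,0,12,0],[0.12,0.16,0.05,0,0,18,0],[0.15,0.20,0.05,0,0,24,0],[0.18,0.24,0.05,0,0,30,0],[0.2,0.28,0.05,0,0,37,0],[0.22,0.32,0.05,0,0,44,0],[0.23,0.36,0.05,0,0,51,0],[0.24,0.4,0.05,0,0,58,0],[0.25,0.44,0.05,0,0,65,0]]]'
python3 - <<'E'
from geo import *
Rt=pose(-80.5,58);d=Rt.apply([0,0,1]);G=np.array([.4966,.336,.030])
delta(G+.011*d-.1*d,Rt)
E
```

```text
clock: 0.93
eef_pos: [0.4391, -0.098, 0.2563]
tool_rot: [0.696, 0.718, -0.0, -0.0]
ft_force: [0.4, -1.3, 0.2]
grip_width: 0.0853
clock 0.93 shift [ 0.0497  0.4805 -0.1509] turn [-31.87  -3.19   7.44] q [-0.22  0.12 -0.01  1.43 -0.    1.32] F [ 0.4 -1.3  0.2] w 0.0853
```

```bash
python3 -m jog '[[[0,0.04,0,0,0,0,0],[0,0.04,0,0,0,0,0],[0,0.04,0,0,0,0,0]]]'
python3 - <<'E'
from geo import *
Rt=pose(-80.5,58);d=Rt.apply([0,0,1]);G=np.array([.4966,.336,.030])
delta(G+.011*d-.1*d,Rt)
E
```

```text
clock: 1.18
eef_pos: [0.4384, -0.0579, 0.2562]
tool_rot: [0.696, 0.718, -0.0, -0.0]
ft_force: [0.4, -0.8, -0.1]
grip_width: 0.0857
clock 1.18 shift [ 0.0505  0.4404 -0.1508] turn [-31.85  -3.22   7.51] q [-0.13  0.11 -0.03  1.43 -0.    1.41] F [ 0.4 -0.8 -0.1] w 0.0857
```

```bash
python3 -m jog '[[[0.01,0.04,0,-3,0,1,0],[0.01,0.08,0,-6,0,2,0],[0.02,0.12,0,-9,-1,3,0],[0.02,0.16,0,-12,-1,4,0],[0.03,0.2,0,-16,-1,5,0],[0.03,0.24,0,-20,-2,6,0],[0.04,0.28,0,-24,-2,7,0],[0.04,0.32,0,-28,-3,7,0],[0.05,0.36,0,-31.8,-3.2,7.5,0],[0.05,0.4,0,-31.8,-3.2,7.5,0]]]'; python3 -m jog '[[[0,0.03,-0.02,0,0,0,0],[0,0.04,-0.05,0,0,0,0],[0,0.04,-0.05,0,0,0,0]]]';  python3 - <<'E'
from geo import *
Rt=pose(-80.5,58);d=Rt.apply([0,0,1]);G=np.array([.4966,.336,.030])
delta(G+.011*d-.1*d,Rt)
m=bot.camera_model("wrist");cv2.imwrite("pics/w1.png",bot.camera("wrist"))
b=np.array([-.165,.986,0]);B=np.array([.5085,.265,.03])
print(proj(m,B),proj(m,B+.128*b),proj(m,G))
E
```

```text
clock: 2.02
eef_pos: [0.4886, 0.3413, 0.2528]
tool_rot: [0.622, 0.732, -0.18, 0.212]
ft_force: [0.2, 1.0, -0.5]
grip_width: 0.0852
clock: 2.27
eef_pos: [0.4878, 0.3805, 0.1982]
tool_rot: [0.621, 0.733, -0.182, 0.21]
ft_force: [-0.8, -0.4, -0.9]
grip_width: 0.0855
clock 2.27 shift [ 0.001   0.0021 -0.0927] turn [ 0.33 -0.26  0.19] q [ 0.88  0.84  0.82  1.94 -0.41  2.37] F [-0.8 -0.4 -0.9] w 0.0855
[281.239564   186.36553406] [281.59743228  83.46511487] [281.3945026 136.2917211]
```

View pics/w1.png

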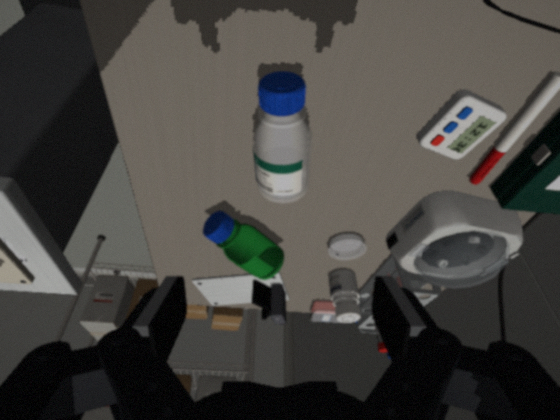

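The wrist view shows the bottle centred on column 281, with the cap end at about row 72 and the base end at about row 200. That matches the predicted axis, so I now check the rims along it.

Run:
```python
from geo import *
m=bot.camera_model("wrist")
b=np.array([-.165,.986,0]);B=np.array([.5085,.265,.03]);k=np.array([0,0,1])
for n,p in dict(baseTop=B+.03*k,capLow=B+.128*b-.021*k,capTop=B+.128*b+.021*k,capstart=B+.106*b+.021*k).items():print(n,proj(m,p))
delta(np.array([.4966,.336,.03]),pose(-80.5,58))
Rt=pose(-80.5,58);d=Rt.apply([0,0,1]);print(np.array([.4966,.336,.03])+.011*d,.1*d)
```

```text
baseTop [280.98049824 202.17036124]
capLow [281.05407902  66.9579596 ]
capTop [281.08211851  92.19160903]
capstart [281.05827625 115.25800818]
clock 2.32 shift [ 0.0083 -0.0425 -0.1718] turn [ 0.33 -0.17  0.25] q [ 0.87  0.84  0.82  1.95 -0.41  2.37] F [-0.3  0.  -0.3] w 0.0856
[0.49756208 0.33025083 0.02067147] [ 0.00874619 -0.05226517 -0.08480481]
```

```bash
python3 -m jog '[[[0.001,0.002,-0.04,0,0,0,0],[0.001,0.002,-0.08,0,0,0,0],[0.001,0.002,-0.095,0,0,0,0],[0.003,-0.01,-0.115,0,0,0,0],[0.005,-0.022,-0.137,0,0,0,0],[0.007,-0.034,-0.155,0,0,0,0],[0.009,-0.044,-0.172,0,0,0,0],[0.009,-0.047,-0.18,0,0,0,0],[0.009,-0.047,-0.18,0,0,0,0]]]'
python3 - <<'E'
from geo import *
delta(np.array([.4976,.3303,.0207]),pose(-80.5,58))
E
```

```text
clock: 3.07
eef_pos: [0.498, 0.3295, 0.0271]
tool_rot: [0.624, 0.731, -0.179, 0.21]
ft_force: [-0.3, -0.6, 0.3]
grip_width: 0.0851
clock 3.07 shift [-0.0004  0.0008 -0.0064] turn [0.02 0.1  0.47] q [ 0.82  0.85  0.38  1.47 -0.43  2.31] F [-0.3 -0.6  0.3] w 0.0851
```

```bash
python3 -m jog '[[[0,0.001,-0.006,0,0,0,0],[0,0.001,-0.006,0,0,0,0],[0,0.001,-0.006,0,0,0,255],[0,0.001,-0.006,0,0,0,255],[0,0.001,-0.006,0,0,0,255],[0,0.001,-0.006,0,0,0,255],[0,0.001,-0.006,0,0,0,255],[0,0.001,-0.006,0,0,0,255],[0,0.001,-0.006,0,0,0,255],[0,0.001,-0.006,0,0,0,255]]]'
python3 - <<'E'
from geo import *
delta(np.array([.4976,.3303,.0207]),pose(-80.5,58))
E
```

```text
clock: 3.9
eef_pos: [0.4986, 0.3371, 0.024]
tool_rot: [0.623, 0.733, -0.173, 0.211]
ft_force: [-1.6, 5.6, 12.2]
grip_width: 0.0351
clock 3.9 shift [-0.001  -0.0068 -0.0033] turn [-0.37  0.44  0.1 ] q [ 0.82  0.85  0.39  1.46 -0.43  2.31] F [-1.6  5.6 12.2] w 0.0351
```

Run:
```python
from geo import *
s=bot.camera("scene")[200:340,120:320];w=bot.camera("wrist")
a=cv2.resize(s,(560,392));c=np.zeros((592,560,3),np.uint8);c[:392]=a;c[392:,:267]=cv2.resize(w,(267,200))
c[392:,280:560]=cv2.resize(bot.camera("top")[200:300,100:240],(280,200))
cv2.imwrite("pics/g1.png",c);print(bot.get_obs()["grip_width"])
```

```text
0.03537652963301078
```

View pics/g1.png

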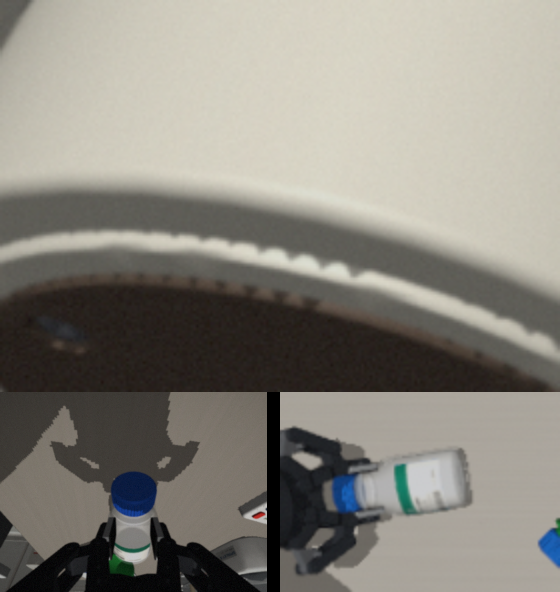

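Run:
```python
from geo import *
w=bot.camera("wrist")[120:420,160:400];t=bot.camera("top")[215:285,105:205]
c=np.zeros((500,800,3),np.uint8);c[:500,:400]=cv2.resize(w,(400,500));c[:280,400:]=cv2.resize(t,(400,280),interpolation=cv2.INTER_CUBIC)
m=bot.camera_model("wrist");mt=bot.camera_model("top");o=bot.get_obs();Rn=R.from_quat(o["tool_rot"])
b=np.array([-.165,.986,0]);B=np.array([.5085,.265,.03])
def dot(P,col):
    p=proj(m,P);cv2.circle(c,(int((p[0]-160)/.6),int((p[1]-120)/.6)),3,col,-1)
    p=proj(mt,P);cv2.circle(c,(int((p[0]-105)*4)+400,int((p[1]-215)*4)),3,col,-1)
for s in(-.011,0,.008):
  for y in(-.0177,.0177):dot(o["eef_pos"]+Rn.apply([0,y,s]),(0,0,255))
for s in(0,.072,.106,.128):dot(B+b*s,(0,255,255))
cv2.imwrite("pics/g2.png",c)
```

```text
(no output)
```

View pics/g2.png

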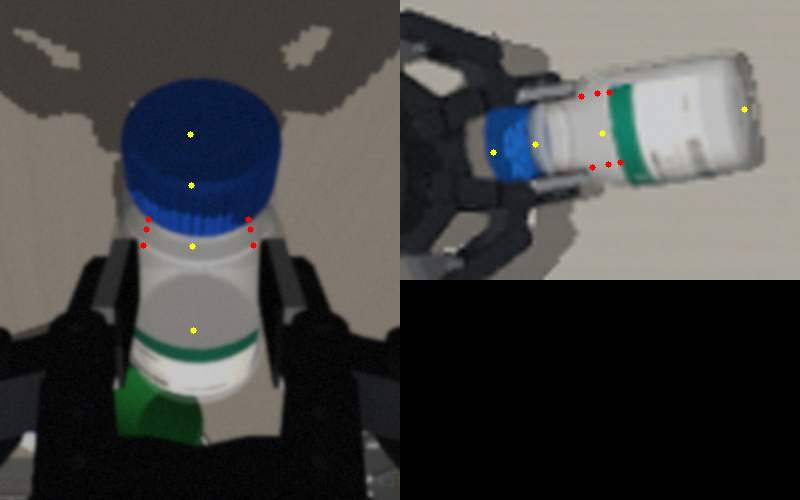

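The pads closed too shallow, on the upper half at the shoulder (width 35 mm), and the bottle itself has not moved. I'll open, back off, and regrasp deeper and steeper.

```bash
cat >> geo.py <<'E'
import json
def log():
    o=bot.get_obs();open("log.txt","a").write(json.dumps([o["joint_pos"].tolist(),o["eef_pos"].tolist(),o["tool_rot"].tolist()])+"\n")
bB=np.array([-.165,.986,0]);B0=np.array([.5085,.265,.03])
E
python3 -c "from geo import *;log()"
python3 -m jog '[[[0,0,0,0,0,0,0],[0,0,0,0,0,0,0],[0,0,0,0,0,0,0],[0,0,0,0,0,0,0],[-0.003,0.017,0.03,0,0,0,0],[-0.006,0.034,0.055,0,0,0,0],[-0.006,0.034,0.055,0,0,0,0]]]'
python3 - <<'E'
from geo import *
log();Rt=pose(-80.5,73);d=Rt.apply([0,0,1]);P=B0+.068*bB+.022*d
delta(P,Rt);delta(P-.07*d,Rt);print(.07*d)
E
```

```text
clock: 4.73
eef_pos: [0.4928, 0.3721, 0.0799]
tool_rot: [0.623, 0.733, -0.173, 0.211]
ft_force: [0.7, 0.5, 0.0]
grip_width: 0.0855
clock 4.73 shift [ 0.0056 -0.0464 -0.071 ] turn [14.35  2.95  0.17] q [ 0.86  0.86  0.55  1.63 -0.42  2.35] F [0.7 0.5 0. ] w 0.0855
clock 4.73 shift [ 0.0022 -0.0262 -0.004 ] turn [14.35  2.95  0.17] q [ 0.86  0.86  0.55  1.63 -0.42  2.35] F [0.7 0.5 0. ] w 0.0855
[ 0.00337787 -0.02018534 -0.06694133]
```

```bash
python3 -m jog '[[[0.002,-0.013,0.015,7,1.5,0,0],[0.002,-0.026,0.01,14.3,3,0.2,0],[0.002,-0.026,0,14.3,3,0.2,0],[0.003,-0.033,-0.025,14.3,3,0.2,0],[0.004,-0.04,-0.05,14.3,3,0.2,0],[0.005,-0.045,-0.066,14.3,3,0.2,0],[0.006,-0.0465,-0.071,14.3,3,0.2,0],[0.006,-0.0465,-0.071,14.3,3,0.2,0]]]'
python3 - <<'E'
from geo import *
log();Rt=pose(-80.5,73);d=Rt.apply([0,0,1]);P=B0+.068*bB+.022*d
delta(P,Rt)
E
```

```text
clock: 5.4
eef_pos: [0.4964, 0.3197, 0.0026]
tool_rot: [0.638, 0.755, -0.103, 0.112]
ft_force: [0.6, -0.5, -0.7]
grip_width: 0.0852
clock 5.4 shift [0.0019 0.006  0.0064] turn [ 0.59 -0.57  0.05] q [ 0.71  0.71  0.15  1.18 -0.25  2.14] F [ 0.6 -0.5 -0.7] w 0.0852
```

```bash
python3 -m jog '[[[0.002,0.006,0.006,0,0,0,0],[0.002,0.006,0.006,0,0,0,0],[0.002,0.006,0.006,0,0,0,0]]]'
python3 - <<'E'
from geo import *
log();Rt=pose(-80.5,73);d=Rt.apply([0,0,1]);P=B0+.068*bB+.022*d
delta(P,Rt)
E
```

```text
clock: 5.65
eef_pos: [0.5011, 0.3297, 0.0127]
tool_rot: [0.638, 0.755, -0.098, 0.113]
ft_force: [0.7, -0.3, -0.0]
grip_width: 0.0856
clock 5.65 shift [-0.0028 -0.004  -0.0037] turn [ 0.23 -0.16 -0.06] q [ 0.72  0.71  0.18  1.2  -0.25  2.14] F [ 0.7 -0.3 -0. ] w 0.0856
```

Run:
```python
from geo import *
from scipy.optimize import least_squares
L=[json.loads(l) for l in open("log.txt")]+[[[-1.108,.2414,.0037,1.335,0,1.571],[.2229,-.4468,.2072],[.9733,.2293,-.0003,-.001]]]
def fk(p,q):
    h,a,L1,L2,o2,Lt=p
    b=q[1]-q[2];t=b+q[3]
    r=a+L1*np.sin(q[1])+L2*np.cos(b)+o2*np.sin(b);z=h+L1*np.cos(q[1])-L2*np.sin(b)+o2*np.cos(b)
    d=np.array([np.cos(t)*np.cos(q[4]),np.sin(q[4])*SG,-np.sin(t)*np.cos(q[4])])
    c,s=np.cos(q[0]),np.sin(q[0]);M=np.array([[c,-s,0],[s,c,0],[0,0,1]])
    return M@(np.array([r,0,z])+Lt*d),M@d
for SG in(1,-1):
    f=lambda p:np.concatenate([fk(p,l[0])[0]-l[1] for l in L])
    s=least_squares(f,[.2,0,.3,.3,0,.25]);print(SG,s.x.round(3),np.abs(s.fun).max())
    print(max(np.abs(fk(s.x,l[0])[1]-R.from_quat(l[2]).apply([0,0,1])).max() for l in L))
```

```text
1 [ 0.16  -0.008  0.429  0.402  0.049  0.328] 0.006296399275350861
0.00019279387933447342
-1 [-0.331 -0.029 -0.014  0.458  0.329 -0.32 ] 0.026474930471878433
0.6183998852242584
```

```bash
python3 -m jog '[[[-0.0025,-0.006,-0.006,0,0,0,0],[-0.0025,-0.006,-0.006,0,0,0,0],[-0.0025,-0.006,-0.006,0,0,0,255],[-0.0025,-0.006,-0.006,0,0,0,255],[-0.0025,-0.006,-0.006,0,0,0,255],[-0.0025,-0.006,-0.006,0,0,0,255],[-0.0025,-0.006,-0.006,0,0,0,255],[-0.0025,-0.006,-0.006,0,0,0,255]]]'
python3 - <<'E'
from geo import *
log();Rt=pose(-80.5,73);d=Rt.apply([0,0,1]);P=B0+.068*bB+.022*d
delta(P,Rt)
cv2.imwrite("pics/g3.png",bot.camera("wrist")[100:420,100:460])
E
```

```text
clock: 6.32
eef_pos: [0.4978, 0.3226, 0.0061]
tool_rot: [0.638, 0.755, -0.099, 0.113]
ft_force: [-1.5, 1.6, 6.2]
grip_width: 0.0552
clock 6.32 shift [0.0005 0.0031 0.0029] turn [ 0.31 -0.25 -0.03] q [ 0.71  0.7   0.15  1.18 -0.25  2.14] F [-1.5  1.6  6.2] w 0.0552
```

```bash
cat > kin.py <<'E'
from geo import *
from scipy.optimize import least_squares
L=[json.loads(l) for l in open("log.txt")]+[[[-1.108,.2414,.0037,1.335,0,1.571],[.2229,-.4468,.2072],[.9733,.2293,-.0003,-.001]]]
def rot(q,s5,s6):
    return R.from_euler('z',q[0])*R.from_euler('y',q[1]-q[2]+q[3])*R.from_euler('z',s5*q[4])*R.from_euler('x',s6*q[5])
best=None
for s5 in(1,-1):
  for s6 in(1,-1):
    Cs=[rot(l[0],s5,s6).inv()*R.from_quat(l[2]) for l in L]
    e=max((Cs[0].inv()*c).magnitude() for c in Cs)
    if best is None or e<best[0]:best=(e,s5,s6,Cs[0])
_,s5,s6,C=best
def fk(p,q):
    h,a,L1,L2,o2,Lt=p;b=q[1]-q[2];Rt=rot(q,s5,s6)*C
    r=a+L1*np.sin(q[1])+L2*np.cos(b)+o2*np.sin(b);z=h+L1*np.cos(q[1])-L2*np.sin(b)+o2*np.cos(b)
    return np.array([r*np.cos(q[0]),r*np.sin(q[0]),z])+Lt*Rt.apply([0,0,1]),Rt
fit=least_squares(lambda p:np.concatenate([(fk(p,l[0])[0]-l[1]) for l in L]+[.05*(np.array(p)-[.2,0,.4,.4,0,.25])]),[.2,0,.4,.4,0,.25]);P=fit.x
lo=np.array([-2.72,-1.05,-1.09,-1.99,-1.42,-3.14]);hi=np.array([2.72,1.87,1.28,2.15,1.44,3.14])
def ik(T,Rt,q0):
    f=lambda q:np.concatenate([fk(P,q)[0]-T,.3*(fk(P,q)[1]*Rt.inv()).as_rotvec()])
    s=least_squares(f,np.clip(q0,lo+.01,hi-.01),bounds=(lo,hi));return s.x,np.linalg.norm(s.fun)
E
python3 - <<'E'
from kin import *
print(best[:3],P.round(3),np.abs(fit.fun[:-6]).max())
q0=bot.get_obs()["joint_pos"]
S0=S-.045*sx+[0,0,.006]
for h in(20,35,50,65,80,99.5):
    Rt=pose(h,17) * R.from_euler('z',180,degrees=True)  # jaw y = heading-90
    d=Rt.apply([0,0,1]);T=S0+[0,0,.068]+.022*d
    q,e=ik(T,Rt,[-.8,.5,-.5,1,1.2,0]);print(h,q.round(2),round(e,4),T.round(3))
E
```

```text
(0.0002660519804745641, 1, 1) [ 0.159 -0.005  0.428  0.4    0.049  0.328] 0.006276560325397751
20 [-0.83  0.39 -1.07 -0.79  1.08  2.53] 0.0 [ 0.465 -0.079  0.068]
35 [-0.89  0.47 -0.87  0.    1.27  1.81] 0.0 [ 0.462 -0.074  0.068]
50 [-0.88  0.56 -0.67  0.87  1.22  1.01] 0.0 [ 0.458 -0.07   0.068]
65 [-0.83  0.65 -0.46  1.36  1.08  0.61] 0.0 [ 0.454 -0.067  0.068]
80 [-0.76  0.75 -0.25  1.63  0.92  0.42] 0.0 [ 0.449 -0.065  0.068]
99.5 [-0.65  0.87  0.01  1.88  0.72  0.27] 0.0 [ 0.441 -0.065  0.068]
```

View pics/g3.png

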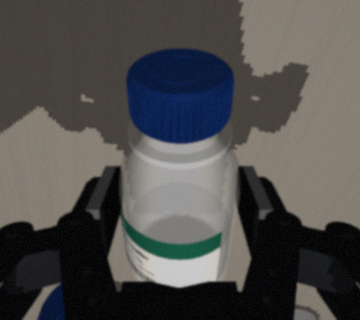

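Grip width is now 55 mm, and the picture shows the pads flanking the body between the shoulder and the green band. I'll lift as a test.

```bash
python3 -m jog '[[[0,0,0.005,0,0,0,255],[0,0,0.01,0,0,0,255],[0,0,0.03,0,0,0,255],[0,0,0.06,0,0,0,255],[0,0,0.1,0,0,0,255],[0,0,0.14,0,0,0,255],[0,0,0.17,0,0,0,255],[0,0,0.17,0,0,0,255],[0,0,0.17,0,0,0,255]]]'
python3 - <<'E'
from kin import *
log();o=bot.get_obs();print(o["joint_pos"].round(3))
cv2.imwrite("pics/g4.png",bot.camera("wrist")[100:420,100:460])
# candidate path: rotate about jaw axis in steps while translating and yawing
R0=R.from_quat(o["tool_rot"]);y=R0.apply([0,1,0]);print("jaw",y.round(3))
q=o["joint_pos"];p0=o["eef_pos"]
Rs=R.from_rotvec(np.radians(90)*np.array([.986,.165,0]))
for h in(99.5,70):
  Re=R.from_euler('z',h-99.5,degrees=True)*Rs*R0
  rv=(Re*R0.inv()).as_rotvec();print(h,np.degrees(rv).round(1),np.degrees(np.linalg.norm(rv)))
  q=o["joint_pos"]
  T=np.array([.45,-.07,.2])
  for s in np.linspace(0,1,9):
    q,e=ik(p0+(T-p0)*s,R.from_rotvec(rv*s)*R0,q);print(round(s,2),q.round(2),round(e,4))
E
```

```text
clock: 7.12
eef_pos: [0.4982, 0.3226, 0.1771]
tool_rot: [0.639, 0.755, -0.097, 0.113]
ft_force: [-0.1, -0.3, -2.2]
grip_width: 0.0554
[ 0.713  0.577  0.39   1.546 -0.253  2.138]
jaw [ 0.986  0.165 -0.003]
99.5 [88.7 14.8  0. ] 89.9739412274465
0.0 [ 0.71  0.6   0.42  1.55 -0.25  2.14] 0.0
0.12 [ 0.56  0.44  0.21  1.39 -0.09  1.97] 0.0
0.25 [0.38 0.32 0.06 1.29 0.09 1.78] 0.0
0.38 [ 0.17  0.27 -0.04  1.27  0.29  1.57] 0.0
0.5 [-0.05  0.27 -0.09  1.33  0.47  1.33] 0.0
0.62 [-0.25  0.33 -0.09  1.47  0.61  1.06] 0.0
0.75 [-0.41  0.43 -0.06  1.67  0.7   0.77] 0.0
0.88 [-0.54  0.56  0.01  1.9   0.73  0.5 ] 0.0
1.0 [-0.65  0.71  0.1   2.13  0.71  0.27] 0.0
70 [ 90.4  -8.3 -23.1] 93.69222105891917
0.0 [ 0.71  0.6   0.42  1.55 -0.25  2.14] 0.0
0.12 [ 0.57  0.41  0.17  1.34 -0.11  2.04] 0.0
0.25 [ 0.4   0.26 -0.03  1.18  0.06  1.92] 0.0
0.38 [ 0.18  0.16 -0.18  1.08  0.26  1.78] 0.0
0.5 [-0.05  0.11 -0.28  1.05  0.48  1.61] 0.0
0.62 [-0.29  0.13 -0.35  1.1   0.69  1.4 ] 0.0
0.75 [-0.5   0.21 -0.37  1.25  0.86  1.14] 0.0
0.88 [-0.68  0.32 -0.36  1.47  0.97  0.84] 0.0
1.0 [-0.81  0.46 -0.33  1.76  1.02  0.53] 0.0
```

View pics/g4.png

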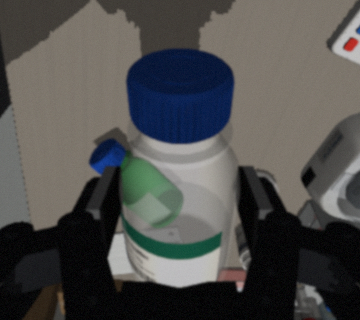

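The bottle is firmly held: the wrist view is the same after lifting. Next I upright it while carrying it to the stand.

```bash
python3 -m jog '[[[-0.003,-0.028,0.01,6.46,-0.59,-1.65,255],[-0.007,-0.056,0.02,12.9,-1.19,-3.3,255],[-0.01,-0.084,0.03,19.4,-1.78,-4.95,255],[-0.014,-0.112,0.03,25.8,-2.37,-6.6,255],[-0.017,-0.14,0.03,32.3,-2.96,-8.25,255],[-0.02,-0.168,0.03,38.7,-3.56,-9.9,255],[-0.024,-0.196,0.03,45.2,-4.15,-11.55,255],[-0.027,-0.224,0.03,51.7,-4.74,-13.2,255],[-0.031,-0.252,0.03,58.1,-5.34,-14.85,255],[-0.034,-0.28,0.03,58.1,-5.34,-14.85,255]]]'
python3 - <<'E'
from kin import *
log();o=bot.get_obs();R0=R.from_quat(o["tool_rot"])
Rg=R.from_euler('z',-29.5,degrees=True)*R.from_rotvec(np.radians(90)*np.array([.986,.165,0]))*R.from_quat([.639,.755,-.097,.113])
delta(np.array([.45,-.07,.2]),Rg)
E
```

```text
clock: 8.0
eef_pos: [0.4588, 0.0387, 0.2001]
tool_rot: [0.708, 0.614, 0.292, -0.194]
ft_force: [-0.4, -1.0, -2.5]
grip_width: 0.055
clock 8.0 shift [-8.800e-03 -1.087e-01 -1.000e-04] turn [32.16 -3.73 -8.35] q [-0.4   0.2  -0.29  1.19  0.71  1.28] F [-0.4 -1.  -2.5] w 0.055
```

```bash
python3 -m jog '[[[-0.002,-0.025,0,5.4,-0.6,-1.4,255],[-0.004,-0.05,0,10.7,-1.2,-2.8,255],[-0.006,-0.075,0,16.1,-1.9,-4.2,255],[-0.009,-0.1,0,21.4,-2.5,-5.6,255],[-0.009,-0.108,0,26.8,-3.1,-7,255],[-0.009,-0.108,0,32.2,-3.7,-8.35,255],[-0.009,-0.108,0,32.2,-3.7,-8.35,255],[-0.009,-0.108,0,32.2,-3.7,-8.35,255]]]'
python3 - <<'E'
from kin import *
log();o=bot.get_obs();R0=R.from_quat(o["tool_rot"])
Rg=R.from_euler('z',-29.5,degrees=True)*R.from_rotvec(np.radians(90)*np.array([.986,.165,0]))*R.from_quat([.639,.755,-.097,.113])
delta(np.array([.45,-.07,.2]),Rg);d=R0.apply([0,0,1]);print("d",d.round(3))
# bottle in tool at grasp: TCP (.4982,.3226,.0071) 
Rp=R.from_quat([.639,.755,-.097,.113]);tb=Rp.inv().apply(B0-np.array([.4978,.3226,.0071]));bb=Rp.inv().apply(bB)
base=o["eef_pos"]+R0.apply(tb);ax=R0.apply(bb);print("base",base.round(4),"axis",ax.round(3))
print("front spot",(S-.045*sx).round(4))
s=bot.camera("scene");t=bot.camera("top")
c=np.zeros((420,800,3),np.uint8);c[:,:400]=cv2.resize(s[60:350,220:496],(400,420));c[:,400:]=cv2.resize(t[150:333,270:444],(400,420))
cv2.imwrite("pics/p1.png",c)
E
```

```text
clock: 8.67
eef_pos: [0.4529, -0.0662, 0.2017]
tool_rot: [0.658, 0.463, 0.487, -0.34]
ft_force: [-0.5, -0.8, -0.1]
grip_width: 0.0551
clock 8.67 shift [-0.0029 -0.0038 -0.0017] turn [ 0.12  0.21 -0.  ] q [-0.8   0.66 -0.13  1.73  1.03  0.54] F [-0.5 -0.8 -0.1] w 0.0551
d [ 0.326  0.898 -0.296]
base [ 0.4463 -0.0882  0.1431] axis [-0.003  0.003  1.   ]
front spot [ 0.445  -0.0858  0.    ]
```

View pics/p1.png

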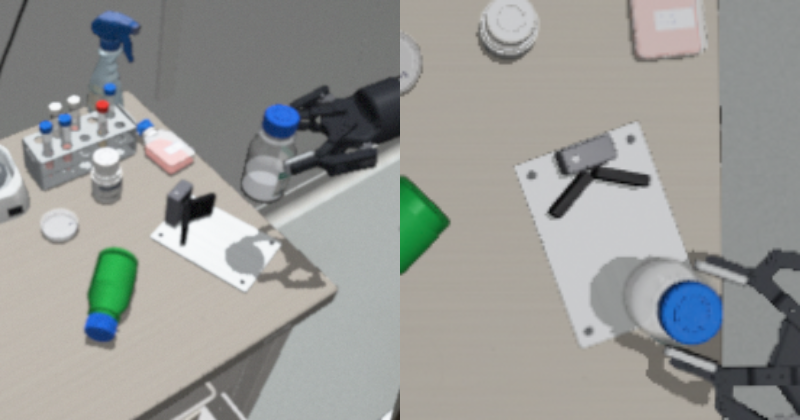

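The bottle is upright above the front of the plate, cap up, gripped from the right. I check the cap position from both views.

Run:
```python
from kin import *
mt=bot.camera_model("top");ms=bot.camera_model("scene")
def blue(im,box):
    h=cv2.inRange(cv2.cvtColor(im,cv2.COLOR_BGR2HSV),(100,120,50),(125,255,255));k=np.zeros_like(h);y0,y1,x0,x1=box;k[y0:y1,x0:x1]=h[y0:y1,x0:x1]
    c=max(cv2.findContours(k,0,2)[0],key=cv2.contourArea);return cv2.minEnclosingCircle(c),cv2.boundingRect(c)
c,b=blue(bot.camera("top"),(250,320,365,430));print(c,b,onz(mt,*c[0],.27))
c,b=blue(bot.camera("scene"),(120,175,385,450));print(c,b)
for P in([.4458,-.0876,.27],[.4458,-.0876,.249]):print(proj(mt,P),proj(ms,P))
```

```text
((396.0, 285.7105407714844), 14.199053764343262) (383, 272, 27, 28) [ 0.44712853 -0.08718673  0.27      ]
((413.79412841796875, 141.73529052734375), 13.486272811889648) (401, 130, 27, 24)
[396.27923348 286.59740845] [413.81145845 137.86990586]
[393.53708576 285.15428871] [411.19962315 147.30875842]
```

```bash
python3 -m jog '[[[0,0.001,-0.03,0,0,0,255],[0,0.001,-0.06,0,0,0,255],[0,0.001,-0.085,0,0,0,255],[0,0.001,-0.105,0,0,0,255],[0,0.001,-0.12,0,0,0,255],[0,0.001,-0.125,0,0,0,255],[0,0.001,-0.125,0,0,0,255],[0,0.001,-0.125,0,0,0,255]]]'
python3 -c "
from kin import *
log();delta(np.array([.45,-.07,.0645]),R.from_quat([0.658, 0.463, 0.487, -0.34]))"
```

```text
clock: 9.53
eef_pos: [0.4547, -0.0654, 0.0811]
tool_rot: [0.657, 0.467, 0.488, -0.336]
ft_force: [-0.8, -0.1, -1.3]
grip_width: 0.0552
clock 9.53 shift [-0.0047 -0.0046 -0.0166] turn [ 0.44  0.52 -0.09] q [-0.8   0.85 -0.17  1.5   1.03  0.54] F [-0.8 -0.1 -1.3] w 0.0552
```

```bash
cat >> geo.py <<'E'
def bott():
    o=bot.get_obs();R0=R.from_quat(o["tool_rot"]);Rp=R.from_quat([.639,.755,-.097,.113])
    b=o["eef_pos"]+R0.apply(Rp.inv().apply(B0-np.array([.4978,.3226,.0071])));v=b-S
    print("t",round(o["clock"],2),"tcp",o["eef_pos"].round(4),"base stand-frame",[round(float(x),4) for x in(v@sx,v@sy,v[2])],"axis",(R0*Rp.inv()).apply(bB).round(3),"F",o["ft_force"].round(1),"w",round(o["grip_width"],4))
E
python3 -m jog '[[[-0.001,0,-0.004,0,0,0,255],[-0.001,0,-0.008,0,0,0,255],[-0.001,0,-0.01,0,0,0,255],[-0.001,0,-0.01,0,0,0,255],[-0.001,0,-0.01,0,0,0,255]]]'
python3 -c "
from geo import *
bott()"
```

```text
clock: 9.95
eef_pos: [0.4531, -0.0655, 0.0697]
tool_rot: [0.657, 0.466, 0.488, -0.337]
ft_force: [0.6, 0.3, -0.4]
grip_width: 0.0548
t 9.95 tcp [ 0.4531 -0.0655  0.0697] base stand-frame [-0.0439, -0.0024, 0.0112] axis [-0.01   0.007  1.   ] F [ 0.6  0.3 -0.4] w 0.0548
```

```bash
python3 -m jog '[[[0,0,-0.001,0,0,0,255],[0,0,-0.002,0,0,0,255],[0,0,-0.003,0,0,0,255],[0,0,-0.003,0,0,0,255]]]'; python3 -c "
from geo import *
bott()"
python3 -m jog '[[[0,0,-0.0005,0,0,0,255],[0,0,-0.001,0,0,0,255],[0,0,-0.001,0,0,0,255]]]'; python3 -c "
from geo import *
bott()"
```

```text
clock: 10.28
eef_pos: [0.453, -0.0654, 0.0664]
tool_rot: [0.657, 0.466, 0.488, -0.337]
ft_force: [0.3, -0.2, -1.6]
grip_width: 0.0551
t 10.28 tcp [ 0.453  -0.0654  0.0664] base stand-frame [-0.0439, -0.0023, 0.0079] axis [-0.01   0.007  1.   ] F [ 0.3 -0.2 -1.6] w 0.0551
clock: 10.53
eef_pos: [0.4531, -0.0654, 0.0656]
tool_rot: [0.657, 0.466, 0.488, -0.337]
ft_force: [0.9, 0.5, -1.6]
grip_width: 0.0552
t 10.53 tcp [ 0.4531 -0.0654  0.0656] base stand-frame [-0.0439, -0.0024, 0.0071] axis [-0.01   0.007  1.   ] F [ 0.9  0.5 -1.6] w 0.0552
```

```bash
for i in 1 2; do python3 -m jog '[[[0,0,-0.0005,0,0,0,255],[0,0,-0.001,0,0,0,255],[0,0,-0.001,0,0,0,255]]]'; done;  python3 -c "
from geo import *
bott()"
```

```text
clock: 10.78
eef_pos: [0.4533, -0.0654, 0.0655]
tool_rot: [0.657, 0.465, 0.488, -0.337]
ft_force: [-0.5, -0.2, 5.1]
grip_width: 0.0549
clock: 11.03
eef_pos: [0.4535, -0.0653, 0.0654]
tool_rot: [0.657, 0.464, 0.489, -0.337]
ft_force: [-1.6, -1.9, 10.3]
grip_width: 0.0551
t 11.03 tcp [ 0.4535 -0.0653  0.0654] base stand-frame [-0.0435, -0.0022, 0.0068] axis [-0.009  0.004  1.   ] F [-1.6 -1.9 10.3] w 0.0551
```

Contact is felt (10 N). I ease off, release, and back out along the tool axis.

```bash
python3 -m jog '[[[0,0,0.0015,0,0,0,255],[0,0,0.0015,0,0,0,255],[0,0,0.0015,0,0,0,180],[0,0,0.0015,0,0,0,0],[0,0,0.0015,0,0,0,0],[0,0,0.0015,0,0,0,0],[0,0,0.0015,0,0,0,0],[0,0,0.0015,0,0,0,0]]]'
python3 -m jog '[[[-0.003,-0.009,0.003,0,0,0,0],[-0.01,-0.027,0.009,0,0,0,0],[-0.02,-0.054,0.018,0,0,0,0],[-0.03,-0.081,0.027,0,0,0,0],[-0.04,-0.108,0.036,0,0,0,0],[-0.04,-0.12,0.06,0,0,0,0],[-0.04,-0.13,0.09,0,0,0,0],[-0.04,-0.13,0.13,0,0,0,0],[-0.04,-0.13,0.16,0,0,0,0],[-0.04,-0.13,0.16,0,0,0,0]]]'
python3 - <<'E'
from kin import *
bott();log()
mt=bot.camera_model("top");ms=bot.camera_model("scene")
t=bot.camera("top");s=bot.camera("scene")
h=cv2.inRange(cv2.cvtColor(t,cv2.COLOR_BGR2HSV),(100,120,50),(125,255,255));h[:230]=0;h[:,:330]=0;h[320:]=0
k=max(cv2.findContours(h,0,2)[0],key=cv2.contourArea);c=cv2.minEnclosingCircle(k);p=onz(mt,*c[0],.134);v=p-S;print(c,p,v@sx,v@sy)
c=np.zeros((420,800,3),np.uint8);c[:,:400]=cv2.resize(s[60:350,220:496],(400,420));c[:,400:]=cv2.resize(t[150:333,270:444],(400,420))
cv2.imwrite("pics/p2.png",c)
# tool-down target above bottle
T=np.array([p[0],p[1],.22]);o=bot.get_obs()
for hd in(-60,-30,0,20,45,110):
  Rt=R.from_matrix(np.column_stack([[np.sin(np.radians(hd)),-np.cos(np.radians(hd)),0],[np.cos(np.radians(hd)),np.sin(np.radians(hd)),0],[0,0,-1]]))
  rv=np.degrees((Rt*R.from_quat(o["tool_rot"]).inv()).as_rotvec());q,e=ik(T,Rt,[-.2,.2,0,1.4,0,1.5]);print(hd,rv.round(1),np.linalg.norm(rv).round(),q.round(2),round(e,4))
E
```

```text
clock: 11.7
eef_pos: [0.453, -0.0654, 0.0649]
tool_rot: [0.657, 0.466, 0.488, -0.337]
ft_force: [0.1, 0.6, 0.5]
grip_width: 0.0854
clock: 12.53
eef_pos: [0.414, -0.1969, 0.23]
tool_rot: [0.657, 0.467, 0.488, -0.333]
ft_force: [0.5, -1.3, -0.1]
grip_width: 0.0857
t 12.53 tcp [ 0.414  -0.1969  0.23  ] base stand-frame [-0.1251, -0.1132, 0.1716] axis [-0.015  0.013  1.   ] F [ 0.5 -1.3 -0.1] w 0.0857
((379.67327880859375, 276.7029724121094), 11.796924591064453) [ 0.4488124  -0.08575319  0.134     ] -0.041345203918300565 -0.0012201401187621277Traceback (most recent call last):
  File "<stdin>", line 12, in <module>
  File "scipy/spatial/transform/_rotation.pyx", line 1143, in scipy.spatial.transform._rotation.Rotation.from_matrix
ValueError: Non-positive determinant (left-handed or null coordinate frame) in rotation matrix 0: [[-0.8660254  0.5        0.       ]
 [-0.5       -0.8660254  0.       ]
 [ 0.         0.        -1.       ]].
```

View pics/p2.png

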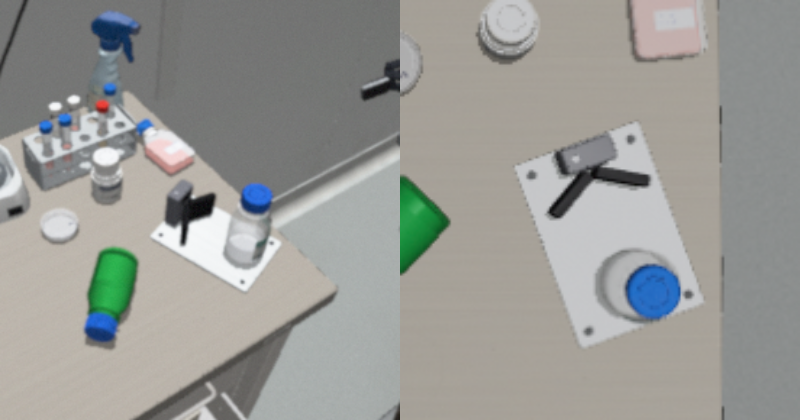

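The bottle stands on the front of the plate (cap at about (653,292) in the crop), clear of the V. Next I come from above, take it by the cap, and slide it.

```bash
cat >> kin.py <<'E'
def down(az):
    a=np.radians(az);y=np.array([np.cos(a),np.sin(a),0]);z=np.array([0,0,-1.])
    return R.from_matrix(np.column_stack([np.cross(y,z),y,z]))
E
python3 - <<'E'
from kin import *
o=bot.get_obs();T=np.array([.4488,-.0858,.22]);R0=R.from_quat(o["tool_rot"])
for hd in(-70.2,-20,110):
  Rt=down(hd);rv=(Rt*R0.inv()).as_rotvec();print(hd,np.degrees(rv).round(1),np.degrees(np.linalg.norm(rv)).round())
  q=o["joint_pos"]
  for s in np.linspace(0,1,6):q,e=ik(o["eef_pos"]+s*(T-o["eef_pos"]),R.from_rotvec(s*rv)*R0,q);print(q.round(2),round(e,4))
delta(T,down(-70.2))
E
```

```text
-70.2 [-52.3  53.4 -43.8] 87.0
[-1.03  0.67  0.04  2.05  0.84  0.34] 0.0
[-0.98  0.46 -0.1   1.7   0.84  0.83] 0.0
[-0.87  0.26 -0.19  1.41  0.73  1.34] 0.0
[-0.67  0.11 -0.23  1.25  0.52  1.81] 0.0
[-0.43  0.06 -0.19  1.24  0.25  2.23] 0.0
[-0.19  0.13 -0.09  1.35  0.    2.61] 0.0
-20 [-68.   25.4  -0.7] 73.0
[-1.03  0.67  0.04  2.05  0.84  0.34] 0.0
[-0.95  0.49 -0.02  1.78  0.78  0.65] 0.0
[-0.82  0.33 -0.08  1.57  0.66  0.95] 0.0
[-0.65  0.2  -0.11  1.42  0.48  1.23] 0.0
[-0.43  0.13 -0.12  1.35  0.25  1.49] 0.0
[-0.19  0.13 -0.09  1.35  0.    1.73] 0.0
110 [-62.8 -61.7 108.3] 140.0
[-1.03  0.67  0.04  2.05  0.84  0.34] 0.0
[-0.88  0.65  0.18  2.05  0.67  0.13] 0.0
[-0.71  0.58  0.23  1.97  0.51 -0.05] 0.0
[-0.55  0.46  0.2   1.82  0.34 -0.2 ] 0.0
[-0.37  0.3   0.09  1.61  0.17 -0.36] 0.0
[-0.19  0.13 -0.09  1.35  0.   -0.54] 0.0
clock 12.63 shift [ 0.0356  0.11   -0.0057] turn [-52.3  53.4 -43.8] q [-1.01  0.78  0.15  2.04  0.85  0.35] F [ 0.3  0.1 -0.7] w 0.0854
```

Use jaw azimuth -70; rotate first at height, then move over.

```bash
python3 -m jog '[[[0,0,0.02,-4,4.1,-3.4,0],[0,0,0.03,-8,8.2,-6.7,0],[0,0,0.03,-12,12.3,-10.1,0],[0,0,0.03,-16.1,16.4,-13.5,0],[0,0,0.03,-20.1,20.5,-16.8,0],[0,0,0.03,-24.1,24.6,-20.2,0],[0,0,0.03,-28.2,28.8,-23.6,0],[0,0,0.03,-32.2,32.9,-27,0],[0,0,0.03,-36.2,37,-30.3,0],[0,0,0.03,-40.2,41,-33.7,0]]]'
python3 -m jog '[[[0,0,0,-4,4.1,-3.4,0],[0,0,0,-8,8.2,-6.7,0],[0,0,0,-12,12.3,-10.1,0],[0,0,0,-12,12.3,-10.1,0],[0,0,0,-12,12.3,-10.1,0]]]'
python3 -c "
from kin import *
log();delta(np.array([.4488,-.0858,.22]),down(-70.2))"
```

```text
clock: 13.47
eef_pos: [0.4126, -0.1956, 0.2545]
tool_rot: [0.956, 0.253, 0.123, -0.084]
ft_force: [0.1, -0.0, -0.8]
grip_width: 0.0852
clock: 13.88
eef_pos: [0.4134, -0.1939, 0.2534]
tool_rot: [0.985, 0.173, 0.001, -0.002]
ft_force: [-0.7, 0.6, 0.3]
grip_width: 0.0855
clock 13.88 shift [ 0.0354  0.1081 -0.0334] turn [-0.28  0.08 -0.15] q [-0.44  0.14 -0.    1.43  0.    2.35] F [-0.7  0.6  0.3] w 0.0855
```

```bash
python3 -m jog '[[[0.012,0.036,0,0,0,0,0],[0.024,0.072,0,0,0,0,0],[0.0354,0.108,0,0,0,0,0],[0.0354,0.108,-0.03,0,0,0,0],[0.0354,0.108,-0.06,0,0,0,0],[0.0354,0.108,-0.08,0,0,0,0],[0.0354,0.108,-0.09,0,0,0,0],[0.0354,0.108,-0.09,0,0,0,0],[0.0354,0.108,-0.09,0,0,0,0]]]'
python3 - <<'E'
from kin import *
log();delta(np.array([.4488,-.0858,.112]),down(-70.2))
m=bot.camera_model("wrist");w=bot.camera("wrist")
h=cv2.inRange(cv2.cvtColor(w,cv2.COLOR_BGR2HSV),(100,120,40),(125,255,255));k=max(cv2.findContours(h,0,2)[0],key=cv2.contourArea)
c=cv2.minEnclosingCircle(k);print(c,onz(m,*c[0],.134),cv2.boundingRect(k))
E
```

```text
clock: 14.63
eef_pos: [0.4472, -0.0881, 0.164]
tool_rot: [0.985, 0.17, 0.001, -0.002]
ft_force: [0.1, -0.1, 0.9]
grip_width: 0.0855
clock 14.63 shift [ 0.0016  0.0023 -0.052 ] turn [-0.22  0.06  0.19] q [-0.2   0.18 -0.19  1.2   0.    2.6 ] F [ 0.1 -0.1  0.9] w 0.0855
((275.53143310546875, 230.060302734375), 31.152637481689453) [ 0.450584   -0.08388187  0.134     ] (246, 202, 61, 59)
```

```bash
python3 -m jog '[[[0.002,0.003,-0.02,0,0,0,0],[0.002,0.003,-0.04,0,0,0,0],[0.002,0.003,-0.05,0,0,0,0],[0.002,0.003,-0.05,0,0,0,0],[0.002,0.003,-0.05,0,0,0,255],[0.002,0.003,-0.05,0,0,0,255],[0.002,0.003,-0.05,0,0,0,255],[0.002,0.003,-0.05,0,0,0,255],[0.002,0.003,-0.05,0,0,0,255],[0.002,0.003,-0.05,0,0,0,255]]]'
python3 - <<'E'
from kin import *
log();delta(np.array([.4488,-.0858,.112]),down(-70.2))
E
```

```text
clock: 15.52
eef_pos: [0.4508, -0.0845, 0.1156]
tool_rot: [0.985, 0.171, 0.003, -0.001]
ft_force: [-0.0, 0.1, -0.3]
grip_width: 0.0122
clock 15.52 shift [-0.002  -0.0013 -0.0036] turn [-0.14  0.27  0.11] q [-0.19  0.22 -0.27  1.07  0.    2.61] F [-0.   0.1 -0.3] w 0.0122
```

Run:
```python
from kin import *
t=bot.camera("top");s=bot.camera("scene");w=bot.camera("wrist")
c=np.zeros((420,800,3),np.uint8);c[:,:400]=cv2.resize(s[60:350,220:496],(400,420));c[:210,400:]=cv2.resize(t[190:310,300:434],(400,210));c[210:,400:680]=cv2.resize(w,(280,210))
cv2.imwrite("pics/p3.png",c);print(bot.get_obs()["grip_width"],bot.get_obs()["ft_force"])
```

```text
0.00028530756093424745 [-0.03118479  0.46410727 -0.0195716 ]
```

View pics/p3.png

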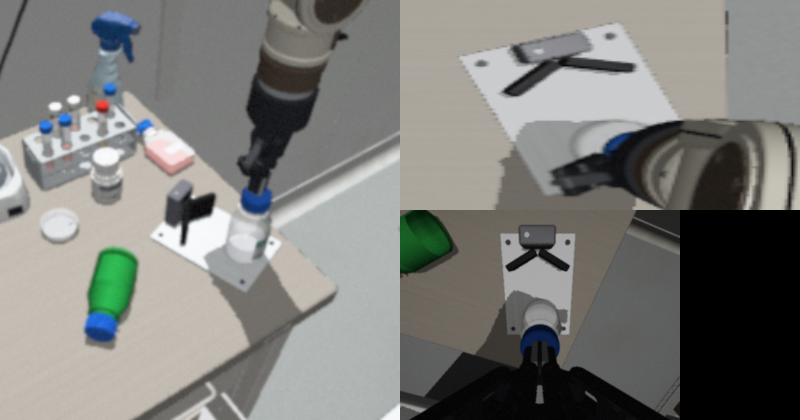

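The fingers shut just above the cap without touching it; the scene view shows the bottle undisturbed. So the effective fingertips sit about 20 mm further back than assumed, which also explains the shallow first grasp. I'll open, go 25 mm deeper, and close again.

```bash
python3 -m jog '[[[0,0,0.01,0,0,0,0],[0,0,0.02,0,0,0,0],[0,0,0.02,0,0,0,0],[0,0,0.02,0,0,0,0],[0,0,0.02,0,0,0,0],[0,0,0.02,0,0,0,0],[0,0,0.02,0,0,0,0],[0,0,0.02,0,0,0,0]]]'
python3 -m jog '[[[0,0,-0.01,0,0,0,0],[0,0,-0.02,0,0,0,0],[0,0,-0.03,0,0,0,0],[0,0,-0.036,0,0,0,0],[0,0,-0.041,0,0,0,0],[0,0,-0.044,0,0,0,0],[0,0,-0.044,0,0,0,0],[0,0,-0.044,0,0,0,0]]]'
python3 -m jog '[[[0,0,0,0,0,0,120],[0,0,0,0,0,0,255],[0,0,0,0,0,0,255],[0,0,0,0,0,0,255],[0,0,0,0,0,0,255],[0,0,0,0,0,0,255],[0,0,0,0,0,0,255],[0,0,0,0,0,0,255],[0,0,0,0,0,0,255]]]'
```

```text
clock: 16.33
eef_pos: [0.4502, -0.0844, 0.1347]
tool_rot: [0.985, 0.171, 0.002, -0.001]
ft_force: [-0.5, 0.1, -0.1]
grip_width: 0.0851
clock: 17.0
eef_pos: [0.4506, -0.0845, 0.0913]
tool_rot: [0.985, 0.171, 0.002, -0.001]
ft_force: [-0.3, 0.4, 0.1]
grip_width: 0.0852
clock: 17.75
eef_pos: [0.4513, -0.0846, 0.0919]
tool_rot: [0.985, 0.171, 0.003, -0.001]
ft_force: [0.2, 0.6, 6.3]
grip_width: 0.0386
```

The cap is gripped (38.6 mm reading for 42 mm; the reading runs about 4 mm low, as it did on the body). I slide it towards the V.

```bash
python3 -m jog '[[[0.005,0.0018,0.0003,0,0,0,255],[0.011,0.004,0.0005,0,0,0,255],[0.017,0.0061,0.0005,0,0,0,255],[0.023,0.0083,0.0005,0,0,0,255],[0.029,0.0104,0.0005,0,0,0,255],[0.035,0.0126,0.0005,0,0,0,255],[0.04,0.0144,0.0005,0,0,0,255],[0.044,0.0158,0.0005,0,0,0,255],[0.045,0.0162,0.0005,0,0,0,255],[0.045,0.0162,0.0005,0,0,0,255]]]'
python3 - <<'E'
from kin import *
o=bot.get_obs();v=o["eef_pos"]-S;f=o["ft_force"];print(v@sx,v@sy,v[2],"F",f@sx,f@sy,f[2],o["ft_torque"].round(2),np.degrees((R.from_quat(o["tool_rot"])*down(-70.2).inv()).as_rotvec()).round(2))
E
```

```text
clock: 18.58
eef_pos: [0.4952, -0.0682, 0.0914]
tool_rot: [0.985, 0.171, 0.002, -0.001]
ft_force: [-2.2, -1.1, 3.4]
grip_width: 0.0384
0.00826494489012209 -0.000411906754087086 0.09136295665691133 F -2.4039552525942542 -0.29639072237342395 3.4292657427057898 [-0.27  0.66  0.01] [ 0.14 -0.16 -0.1 ]
```

```bash
cat > f.py <<'E'
from kin import *
o=bot.get_obs();v=o["eef_pos"]-S;f=o["ft_force"];print("x %.4f y %.4f z %.4f F %.1f %.1f %.1f"%(v@sx,v@sy,v[2],f@sx,f@sy,f[2]),o["ft_torque"].round(2),o["grip_width"].round(4))
E
python3 -m jog '[[[0.002,0.0007,0,0,0,0,255],[0.004,0.0014,0,0,0,0,255],[0.0055,0.002,0,0,0,0,255],[0.0055,0.002,0,0,0,0,255]]]' >/dev/null; python3 f.py
python3 -m jog '[[[0.001,0.0004,0,0,0,0,255],[0.0019,0.0007,0,0,0,0,255],[0.0019,0.0007,0,0,0,0,255]]]'>/dev/null; python3 f.py
```

```text
Traceback (most recent call last):
  File "f.py", line 2, in <module>
    o=bot.get_obs();v=o["eef_pos"]-S;f=o["ft_force"];print("x %.4f y %.4f z %.4f F %.1f %.1f %.1f"%(v@sx,v@sy,v[2],f@sx,f@sy,f[2]),o["ft_torque"].round(2),o["grip_width"].round(4))
                                                                                                                                                           ^^^^^^^^^^^^^^^^^^^^^
AttributeError: 'float' object has no attribute 'round'
Traceback (most recent call last):
  File "f.py", line 2, in <module>
    o=bot.get_obs();v=o["eef_pos"]-S;f=o["ft_force"];print("x %.4f y %.4f z %.4f F %.1f %.1f %.1f"%(v@sx,v@sy,v[2],f@sx,f@sy,f[2]),o["ft_torque"].round(2),o["grip_width"].round(4))
                                                                                                                                                           ^^^^^^^^^^^^^^^^^^^^^
AttributeError: 'float' object has no attribute 'round'
```

```bash
sed -i 's/o\["grip_width"\].round(4)/round(o["grip_width"],4)/' f.py; python3 f.py
python3 -m jog '[[[0.0005,0.0002,0,0,0,0,255],[0.001,0.0004,0,0,0,0,255],[0.001,0.0004,0,0,0,0,255]]]'>/dev/null; python3 f.py
```

```text
x 0.0166 y -0.0005 z 0.0916 F -1.7 0.6 2.9 [-0.1   0.58  0.02] 0.0387
x 0.0175 y -0.0005 z 0.0916 F -2.4 0.4 1.4 [-0.14  0.53  0.05] 0.0384
```

```bash
for i in 1 2; do
python3 -m jog '[[[0.0005,0.0002,0,0,0,0,255],[0.001,0.0004,0,0,0,0,255],[0.001,0.0004,0,0,0,0,255]]]'>/dev/null; python3 f.py; done
```

```text
x 0.0187 y -0.0005 z 0.0916 F -0.6 0.3 2.4 [-0.15  0.5  -0.02] 0.0386
x 0.0198 y -0.0004 z 0.0916 F -1.5 -0.5 2.3 [-0.2   0.49 -0.02] 0.0389
```

```bash
for i in 1 2; do
python3 -m jog '[[[0.0005,0.0002,0,0,0,0,255],[0.001,0.0004,0,0,0,0,255],[0.001,0.0004,0,0,0,0,255]]]'>/dev/null; python3 f.py; done
```

```text
x 0.0208 y -0.0004 z 0.0917 F -2.8 -0.4 1.9 [-0.12  0.52  0.04] 0.0385
x 0.0219 y -0.0003 z 0.0916 F -1.7 0.6 2.1 [-0.12  0.59 -0.03] 0.0387
```

```bash
for i in 1 2 3; do
python3 -m jog '[[[0.0005,0.0002,0,0,0,0,255],[0.001,0.0004,0,0,0,0,255],[0.001,0.0004,0,0,0,0,255]]]'>/dev/null; python3 f.py; done
```

```text
x 0.0229 y -0.0003 z 0.0916 F -1.2 0.5 2.5 [-0.22  0.49  0.03] 0.0388
x 0.0240 y -0.0002 z 0.0916 F -1.7 -1.1 1.5 [-0.16  0.52  0.04] 0.0383
x 0.0251 y -0.0002 z 0.0916 F -1.5 -0.4 2.1 [-0.14  0.53 -0.  ] 0.0384
```

Run:
```python
from kin import *
ms=bot.camera_model("scene");s=bot.camera("scene");t=bot.camera("top")
def blue(im,y0,y1,x0,x1):
    h=cv2.inRange(cv2.cvtColor(im,cv2.COLOR_BGR2HSV),(100,120,50),(125,255,255));k=np.zeros_like(h);k[y0:y1,x0:x1]=h[y0:y1,x0:x1]
    c=max(cv2.findContours(k,0,2)[0],key=cv2.contourArea);return cv2.boundingRect(c),cv2.contourArea(c)
b,a=blue(s,150,260,330,430);print(b,a)
s0=cv2.imread("pics/scene0.png")
# predicted cap bbox for axis at stand x (upright), z from .112 to .134
th=np.linspace(0,2*np.pi,40)
for x in(.012,.016,.018,.022):
    pts=np.array([proj(ms,S+x*sx+[.021*np.cos(a),.021*np.sin(a),z]) for a in th for z in(.112,.134)])
    print(x,pts.min(0).round(1),pts.max(0).round(1))
print("seen",b[0],b[1],b[0]+b[2],b[1]+b[3])
```

```text
(367, 173, 13, 20) 165.5
0.012 [361.2 173.3] [383.5 195.5]
0.016 [359.6 172.4] [381.7 194.6]
0.018 [358.7 172. ] [380.9 194.2]
0.022 [357.1 171.2] [379.1 193.3]
seen 367 173 380 193
```

```bash
for i in 1 2; do
python3 -m jog '[[[0.0005,0.0002,0,0,0,0,255],[0.001,0.0004,0,0,0,0,255],[0.001,0.0004,0,0,0,0,255]]]'>/dev/null; python3 f.py; done
python3 - <<'E'
from kin import *
s=bot.camera("scene");w=bot.camera("wrist");c=np.zeros((420,800,3),np.uint8)
c[:,:400]=cv2.resize(s[160:265,320:420],(400,420),interpolation=cv2.INTER_CUBIC);c[:,400:]=cv2.resize(w[50:350,140:426],(400,420))
cv2.imwrite("pics/v.png",c)
E
```

```text
x 0.0262 y -0.0002 z 0.0916 F -1.7 -1.3 1.9 [-0.16  0.52 -0.02] 0.0385
x 0.0273 y -0.0001 z 0.0916 F -1.3 -0.4 2.8 [-0.2   0.51  0.04] 0.0385
```

View pics/v.png

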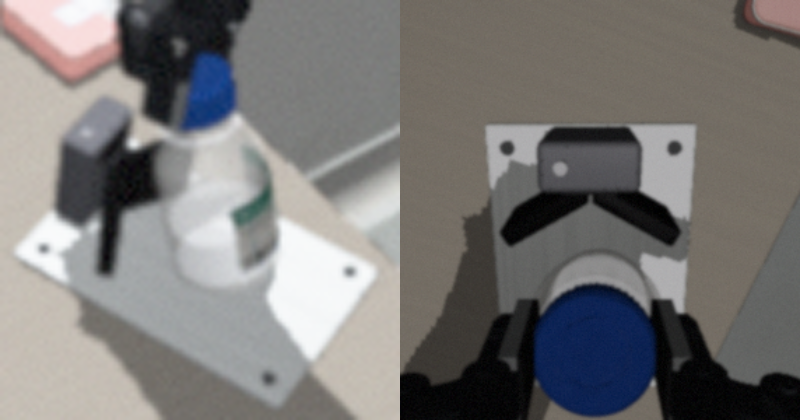

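The scene crop shows the bottle leaning slightly towards the V: its base lags and there is still a gap. I estimate the base position before mending it.

Run:
```python
from kin import *
ms=bot.camera_model("scene")
def st(p):v=p-S;return (v@sx).round(4),(v@sy).round(4)
# lowest silhouette of base in crop ~ row 286 at col 222, left edge col 172 row 250, right edge col 276 row 255
for x in(-.03,-.01,0,.01,.018):
    pts=np.array([proj(ms,S+x*sx+[.03*np.cos(a),.03*np.sin(a),.008]) for a in np.linspace(0,6.28,60)])
    pts=(pts-[320,160])*4;print(x,"base bbox crop",pts.min(0).round(),pts.max(0).round())
for x in(.018,.022,.026):
    pts=np.array([proj(ms,S+x*sx+[.021*np.cos(a),.021*np.sin(a),z]) for a in np.linspace(0,6.28,40) for z in(.112,.134)])
    pts=(pts-[320,160])*4;print(x,"cap bbox",pts.min(0).round(),pts.max(0).round())
for x in(.018,):print((proj(ms,S+x*sx+[0,0,.006])-[320,160])*4,(proj(ms,S+x*sx+[0,0,.134])-[320,160])*4)
```

```text
-0.03 base bbox crop [189. 236.] [298. 321.]
-0.01 base bbox crop [158. 219.] [266. 303.]
0 base bbox crop [143. 211.] [250. 294.]
0.01 base bbox crop [128. 203.] [235. 285.]
0.018 base bbox crop [116. 196.] [223. 278.]
0.018 cap bbox [155.  48.] [243. 137.]
0.022 cap bbox [148.  45.] [237. 133.]
0.026 cap bbox [142.  41.] [230. 130.]
[168.91455616 238.64810356] [201.81205067  76.6985371 ]
```

```bash
cat > tilt.py <<'E'
from kin import *
o=bot.get_obs();w=bot.camera("wrist");m=bot.camera_model("wrist")
h=cv2.inRange(cv2.cvtColor(w,cv2.COLOR_BGR2HSV),(100,120,30),(125,255,255));h[:180]=0;h[:,:150]=0;h[:,430:]=0
k=max(cv2.findContours(h,0,2)[0],key=cv2.contourArea);b=cv2.boundingRect(k);print("cap seen rows",b[1],b[1]+b[3],"cols",b[0],b[0]+b[2])
col=b[0]+b[2]//2;g=cv2.cvtColor(w,cv2.COLOR_BGR2GRAY).astype(int)
prof=g[195:b[1]+2,col-4:col+5].mean(1).round().astype(int);print("profile from row 195",prof.tolist())
tx,ty=o["eef_pos"][:2]
a=np.linspace(0,2*np.pi,60)
def circ(ax,c,r,zs):
    e1=np.cross(ax,sy);e2=sy
    return np.array([proj(m,c+ax*zs+r*(np.cos(t)*e1+np.sin(t)*e2)) for t in a])
for off in(-.003,0,.003):
  for th in(-.1,0,.1,.2,.3,.4):
    ax=np.array([0,0,1])*np.cos(th)+sx*np.sin(th);G=np.array([tx,ty,.123])+off*sx;B=G-.117*ax
    cap=np.vstack([circ(ax,B,.021,z) for z in(.106,.128)]);body=np.vstack([circ(ax,B,.03,z) for z in(0.,.085)])
    print(off,th,"cap",cap.min(0)[1].round(),cap.max(0)[1].round(),cap[:,0].min().round(),cap[:,0].max().round(),"body top",body.min(0)[1].round(),"base x",round(float((B-S)@sx),4))
E
python3 tilt.py
```

```text
cap seen rows 254 347 cols 235 324
profile from row 195 [50, 63, 78, 92, 98, 102, 102, 102, 103, 102, 103, 102, 102, 102, 102, 102, 101, 103, 100, 101, 100, 102, 100, 101, 101, 100, 100, 100, 101, 101, 100, 97, 92, 83, 81, 87, 99, 113, 126, 134, 140, 140, 141, 141, 142, 141, 140, 141, 140, 139, 138, 142, 148, 150, 150, 145, 124, 87, 45, 19, 13]
-0.003 -0.1 cap 242.0 344.0 233.0 328.0 body top 164.0 base x 0.0359
-0.003 0 cap 242.0 345.0 233.0 328.0 body top 178.0 base x 0.0242
-0.003 0.1 cap 243.0 346.0 233.0 328.0 body top 192.0 base x 0.0125
-0.003 0.2 cap 244.0 346.0 233.0 328.0 body top 206.0 base x 0.001
-0.003 0.3 cap 245.0 346.0 233.0 328.0 body top 219.0 base x -0.0104
-0.003 0.4 cap 247.0 346.0 233.0 328.0 body top 231.0 base x -0.0214
0 -0.1 cap 236.0 338.0 232.0 328.0 body top 160.0 base x 0.0389
0 0 cap 237.0 340.0 232.0 328.0 body top 174.0 base x 0.0272
0 0.1 cap 237.0 341.0 232.0 328.0 body top 188.0 base x 0.0155
0 0.2 cap 238.0 341.0 232.0 328.0 body top 202.0 base x 0.004
0 0.3 cap 240.0 341.0 232.0 328.0 body top 216.0 base x -0.0074
0 0.4 cap 242.0 340.0 232.0 328.0 body top 226.0 base x -0.0184
0.003 -0.1 cap 230.0 333.0 232.0 328.0 body top 156.0 base x 0.0419
0.003 0 cap 231.0 334.0 232.0 328.0 body top 170.0 base x 0.0302
0.003 0.1 cap 231.0 335.0 232.0 328.0 body top 184.0 base x 0.0185
0.003 0.2 cap 233.0 335.0 232.0 329.0 body top 198.0 base x 0.007
0.003 0.3 cap 234.0 335.0 232.0 329.0 body top 213.0 base x -0.0044
0.003 0.4 cap 236.0 334.0 232.0 328.0 body top 221.0 base x -0.0154
```

The wrist measurement gives a tilt of about 0.37 rad with the base at x ≈ -0.017, so the bottle pivoted in the jaws. I'll bring the cap back over the base to right it.

```bash
sed -i 's/for off in(-.003,0,.003)/for off in(-.003,)/' tilt.py
python3 -m jog '[[[-0.003,-0.0011,0,0,0,0,255],[-0.007,-0.0025,0,0,0,0,255],[-0.011,-0.004,0,0,0,0,255],[-0.015,-0.0054,0,0,0,0,255],[-0.019,-0.0068,0,0,0,0,255],[-0.023,-0.0083,0,0,0,0,255],[-0.026,-0.0094,0,0,0,0,255],[-0.028,-0.0101,0,0,0,0,255],[-0.028,-0.0101,0,0,0,0,255]]]' >/dev/null; python3 f.py; python3 tilt.py
```

```text
x -0.0021 y -0.0006 z 0.0925 F 2.8 -0.2 5.2 [ 0.35 -0.8  -0.03] 0.0386
cap seen rows 253 347 cols 235 324
profile from row 195 [97, 96, 98, 97, 97, 96, 97, 97, 96, 96, 95, 97, 95, 96, 94, 89, 81, 77, 80, 87, 94, 95, 97, 104, 115, 123, 128, 129, 131, 132, 133, 136, 138, 140, 141, 142, 142, 142, 142, 141, 141, 141, 141, 141, 140, 137, 134, 130, 137, 145, 149, 148, 148, 147, 140, 117, 77, 38, 15, 13]
-0.003 -0.1 cap 242.0 343.0 233.0 328.0 body top 164.0 base x 0.0066
-0.003 0 cap 242.0 344.0 233.0 328.0 body top 178.0 base x -0.0051
-0.003 0.1 cap 242.0 345.0 233.0 328.0 body top 192.0 base x -0.0168
-0.003 0.2 cap 243.0 345.0 233.0 328.0 body top 206.0 base x -0.0284
-0.003 0.3 cap 245.0 345.0 233.0 328.0 body top 220.0 base x -0.0397
-0.003 0.4 cap 247.0 344.0 233.0 328.0 body top 231.0 base x -0.0507
```

```bash
python3 -m jog '[[[0,0,-0.0008,0,0,0,255],[-0.003,-0.0011,-0.001,0,0,0,255],[-0.006,-0.0022,-0.001,0,0,0,255],[-0.009,-0.0032,-0.001,0,0,0,255],[-0.011,-0.004,-0.001,0,0,0,255],[-0.011,-0.004,-0.001,0,0,0,255]]]' >/dev/null; python3 f.py; python3 tilt.py|head -4
```

```text
x -0.0135 y -0.0009 z 0.0920 F 2.5 0.3 8.1 [ 0.33 -0.61 -0.01] 0.0385
cap seen rows 251 346 cols 235 324
profile from row 195 [95, 94, 88, 82, 77, 78, 85, 92, 96, 96, 97, 97, 101, 108, 118, 123, 126, 126, 127, 128, 130, 132, 134, 135, 137, 138, 139, 142, 143, 143, 143, 143, 143, 143, 143, 143, 143, 142, 143, 143, 142, 141, 138, 133, 127, 132, 142, 148, 148, 148, 149, 148, 147, 136, 107, 66, 30, 15]
-0.003 -0.1 cap 242.0 343.0 233.0 328.0 body top 165.0 base x -0.0049
-0.003 0 cap 242.0 345.0 233.0 328.0 body top 178.0 base x -0.0165
```

Now it rotates nearly purely (tilt about 0.15). I continue.

```bash
python3 -m jog '[[[-0.003,-0.0011,0,0,0,0,255],[-0.006,-0.0022,0,0,0,0,255],[-0.009,-0.0032,0,0,0,0,255],[-0.012,-0.0043,0,0,0,0,255],[-0.014,-0.005,0,0,0,0,255],[-0.014,-0.005,0,0,0,0,255]]]' >/dev/null; python3 f.py; sed -i 's/g\[195:/g[160:/;s/row 195/row 160/' tilt.py; python3 tilt.py|head -4
```

```text
x -0.0293 y -0.0005 z 0.0911 F 0.7 0.1 6.1 [ 0.13 -0.53  0.02] 0.0388
cap seen rows 250 344 cols 235 324
profile from row 160 [168, 169, 168, 168, 169, 168, 168, 168, 169, 167, 167, 169, 168, 169, 168, 167, 168, 168, 168, 165, 160, 144, 124, 105, 93, 84, 79, 78, 84, 91, 97, 98, 98, 100, 99, 99, 100, 105, 114, 122, 126, 127, 129, 128, 126, 127, 128, 129, 132, 134, 135, 137, 138, 140, 140, 142, 143, 145, 146, 146, 147, 146, 145, 145, 145, 146, 146, 146, 145, 144, 144, 144, 144, 143, 138, 132, 126, 132, 142, 148, 151, 150, 151, 150, 148, 147, 138, 116, 80, 39, 17, 14]
-0.003 -0.1 cap 243.0 344.0 233.0 328.0 body top 164.0 base x -0.0206
-0.003 0 cap 243.0 346.0 233.0 328.0 body top 178.0 base x -0.0323
```

Tilt is now about 0.04. I release gently, rise, and check from the top camera. I'll then regrip with the jaws along the slide direction so it cannot pivot.

```bash
python3 -m jog '[[[0,0,0.0005,0,0,0,255],[0,0,0.0005,0,0,0,100],[0,0,0.0005,0,0,0,0],[0,0,0.0005,0,0,0,0],[0,0,0.0005,0,0,0,0],[0,0,0.0005,0,0,0,0],[0,0,0.0005,0,0,0,0],[0,0,0.0005,0,0,0,0]]]' 
python3 -m jog '[[[0,0,0.02,0,0,0,0],[0,0,0.05,0,0,0,0],[0,0,0.09,0,0,7,0],[-0.03,0,0.1,0,0,14,0],[-0.06,-0.03,0.1,0,0,21,0],[-0.09,-0.06,0.1,0,0,28,0],[-0.11,-0.09,0.1,0,0,35,0],[-0.12,-0.12,0.1,0,0,42,0],[-0.12,-0.15,0.1,0,0,49,0],[-0.12,-0.18,0.1,0,0,56,0]]]'
cat > cap.py <<'E'
from kin import *
mt=bot.camera_model("top");ms=bot.camera_model("scene");t=bot.camera("top");s=bot.camera("scene")
def bl(im,y0,y1,x0,x1):
    h=cv2.inRange(cv2.cvtColor(im,cv2.COLOR_BGR2HSV),(100,120,50),(125,255,255));k=np.zeros_like(h);k[y0:y1,x0:x1]=h[y0:y1,x0:x1]
    c=max(cv2.findContours(k,0,2)[0],key=cv2.contourArea);return cv2.minEnclosingCircle(c),cv2.boundingRect(c)
c,b=bl(t,195,320,330,430);p=onz(mt,*c[0],.134);v=p-S;print("top cap",c,p.round(4),"stand",(v@sx).round(4),(v@sy).round(4))
c,b=bl(s,150,260,330,430)
pts=np.array([proj(ms,np.array([p[0],p[1],0])+[.021*np.cos(a),.021*np.sin(a),z]) for a in np.linspace(0,6.28,40) for z in(.112,.134)])
print("scene cap seen",b[0],b[1],b[0]+b[2],b[1]+b[3],"pred if upright",pts.min(0).round(),pts.max(0).round())
E
python3 cap.py
```

```text
clock: 24.48
eef_pos: [0.4596, -0.0806, 0.0909]
tool_rot: [0.985, 0.171, 0.002, -0.001]
ft_force: [-0.1, 0.5, -1.4]
grip_width: 0.0854
clock: 25.32
eef_pos: [0.3387, -0.2591, 0.1917]
tool_rot: [0.817, 0.577, 0.002, -0.001]
ft_force: [0.9, 0.2, 0.1]
grip_width: 0.0856
top cap ((378.0, 274.0), 11.70479965209961) [ 0.4536 -0.0828  0.134 ] stand -0.0359 -0.0001
scene cap seen 384 186 405 206 pred if upright [382. 184.] [405. 206.]
```

The bottle is upright at stand x = -36 mm, y = 0. I return over it with the jaws along the slide axis.

```bash
python3 -c "
from kin import *
delta(np.array([.4536,-.0828,.19]),down(19.8))"
```

```text
clock 25.42 shift [ 0.1136  0.1793 -0.0014] turn [-0.15  0.04 39.89] q [-0.66  0.11 -0.2   1.26  0.    1.26] F [-0.2  1.3  0.3] w 0.0853
```

```bash
python3 -m jog '[[[0.02,0.03,0.01,0,0,7,0],[0.04,0.06,0.01,0,0,14,0],[0.06,0.09,0.01,0,0,21,0],[0.08,0.12,0.01,0,0,28,0],[0.1,0.15,0.01,0,0,35,0],[0.1136,0.179,0.01,0,0,39.9,0],[0.1136,0.179,0.01,0,0,39.9,0],[0.1136,0.179,0,0,0,39.9,0],[0.1136,0.179,-0.02,0,0,39.9,0],[0.1136,0.179,-0.02,0,0,39.9,0]]]' >/dev/null
python3 -c "
from kin import *
delta(np.array([.4536,-.0828,.0905]),down(19.8))
m=bot.camera_model('wrist');w=bot.camera('wrist')
h=cv2.inRange(cv2.cvtColor(w,cv2.COLOR_BGR2HSV),(100,120,40),(125,255,255));k=max(cv2.findContours(h,0,2)[0],key=cv2.contourArea)
c=cv2.minEnclosingCircle(k);print(c,onz(m,*c[0],.134))"
```

```text
clock 26.25 shift [ 0.0025 -0.0048 -0.0777] turn [-0.27 -0.5  -0.22] q [-0.17  0.19 -0.17  1.22  0.    1.05] F [-1.3 -0.2 -0.3] w 0.085
((278.1035461425781, 235.96131896972656), 30.576793670654297) [ 0.45058522 -0.07871072  0.134     ]
```

```bash
python3 -c "
from kin import *
delta(np.array([.4536,-.0828,.0905]),down(19.8))
m=bot.camera_model('wrist');w=bot.camera('wrist')
h=cv2.inRange(cv2.cvtColor(w,cv2.COLOR_BGR2HSV),(100,120,40),(125,255,255));k=max(cv2.findContours(h,0,2)[0],key=cv2.contourArea)
c=cv2.minEnclosingCircle(k);print(c,onz(m,*c[0],.134))"
```

```text
clock 26.3 shift [ 0.002  -0.0045 -0.0791] turn [-0.26 -0.43 -0.2 ] q [-0.17  0.19 -0.17  1.23  0.    1.05] F [-0.1  0.8  0.3] w 0.0856
((277.3079528808594, 234.53155517578125), 30.55965232849121) [ 0.45046722 -0.07883621  0.134     ]
```

```bash
python3 -m jog '[[[0.0015,-0.004,-0.02,0,0,0,0],[0.0015,-0.004,-0.045,0,0,0,0],[0.0015,-0.004,-0.065,0,0,0,0],[0.0015,-0.004,-0.075,0,0,0,0],[0.0015,-0.004,-0.079,0,0,0,0],[0.0015,-0.004,-0.079,0,0,0,0],[0.0015,-0.004,-0.079,0,0,0,0]]]'; python3 f.py
python3 -m jog '[[[0,0,0,0,0,0,120],[0,0,0,0,0,0,255],[0,0,0,0,0,0,255],[0,0,0,0,0,0,255],[0,0,0,0,0,0,255],[0,0,0,0,0,0,255],[0,0,0,0,0,0,255],[0,0,0,0,0,0,255],[0,0,0,0,0,0,255]]]';python3 f.py
```

```text
clock: 26.93
eef_pos: [0.456, -0.0833, 0.0933]
tool_rot: [0.574, 0.819, 0.001, -0.001]
ft_force: [0.3, -0.0, 1.4]
grip_width: 0.0854
x -0.0338 y -0.0013 z 0.0933 F 0.2 -0.1 1.4 [-0.01 -0.02  0.01] 0.0854
clock: 27.68
eef_pos: [0.4555, -0.0832, 0.0932]
tool_rot: [0.573, 0.819, 0.001, -0.001]
ft_force: [-1.8, -0.3, 5.2]
grip_width: 0.0383
x -0.0342 y -0.0011 z 0.0932 F -1.8 0.4 5.2 [-0.12  0.46 -0.02] 0.0383
```

```bash
python3 -m jog '[[[0,0,0.0004,0,0,0,255],[0.004,0.0014,0.0006,0,0,0,255],[0.01,0.0036,0.0006,0,0,0,255],[0.016,0.0058,0.0006,0,0,0,255],[0.022,0.0079,0.0006,0,0,0,255],[0.028,0.0101,0.0006,0,0,0,255],[0.034,0.0122,0.0006,0,0,0,255],[0.038,0.0137,0.0006,0,0,0,255],[0.04,0.0144,0.0006,0,0,0,255],[0.04,0.0144,0.0006,0,0,0,255]]]';python3 f.py
python3 -m jog '[[[0.0015,0.0005,0,0,0,0,255],[0.003,0.0011,0,0,0,0,255],[0.003,0.0011,0,0,0,0,255]]]'>/dev/null;python3 f.py
```

```text
clock: 28.52
eef_pos: [0.4952, -0.0687, 0.0932]
tool_rot: [0.573, 0.819, 0.0, -0.002]
ft_force: [-2.0, -1.2, 6.3]
grip_width: 0.038
x 0.0081 y -0.0009 z 0.0932 F -2.2 -0.4 6.3 [-0.24  0.76 -0.03] 0.038
x 0.0110 y -0.0009 z 0.0933 F -3.3 -0.6 6.7 [-0.31  0.87 -0.04] 0.0384
```

```bash
python3 -m jog '[[[0.001,0.0004,0.0006,0,0,0,255],[0.002,0.0007,0.0006,0,0,0,255],[0.002,0.0007,0.0006,0,0,0,255]]]'>/dev/null;python3 f.py
for i in 1 2; do python3 -m jog '[[[0.0005,0.0002,0,0,0,0,255],[0.001,0.0004,0,0,0,0,255],[0.001,0.0004,0,0,0,0,255]]]'>/dev/null;python3 f.py;done
```

```text
x 0.0135 y -0.0007 z 0.0933 F -0.9 -0.7 1.8 [-0.11  0.45 -0.01] 0.0382
x 0.0145 y -0.0007 z 0.0933 F -1.3 0.3 2.3 [-0.14  0.44 -0.02] 0.0385
x 0.0158 y -0.0007 z 0.0933 F -1.9 -0.2 1.6 [-0.05  0.34 -0.01] 0.0383
```

```bash
for i in 1 2 3; do python3 -m jog '[[[0.0005,0.0002,0,0,0,0,255],[0.001,0.0004,0,0,0,0,255],[0.001,0.0004,0,0,0,0,255]]]'>/dev/null;python3 f.py;done; grep -n "" /dev/null
python3 - <<'E'
from kin import *
# side-on: shape of bottle in wrist view for tilt along sx
o=bot.get_obs();w=bot.camera("wrist");m=bot.camera_model("wrist");a=np.linspace(0,6.28,60)
h=cv2.inRange(cv2.cvtColor(w,cv2.COLOR_BGR2HSV),(100,120,30),(125,255,255));k=max(cv2.findContours(h,0,2)[0],key=cv2.contourArea);b=cv2.boundingRect(k);print("cap seen",b)
g=cv2.cvtColor(w,cv2.COLOR_BGR2GRAY)
for th in(0,.1,.2,.3):
    ax=np.array([0,0,1])*np.cos(th)+sx*np.sin(th);B=np.array([*o["eef_pos"][:2],.123])-.117*ax
    cs=np.vstack([[proj(m,B+ax*z+.03*(np.cos(t)*np.cross(ax,sy)+np.sin(t)*sy)) for t in a] for z in(0,.085)])
    print(th,"body bbox",cs.min(0).round(),cs.max(0).round())
for r in(170,185,200,215):
    row=g[r,200:380].astype(int);d=np.abs(np.convolve(row,[1,1,0,-1,-1],'same'));i=np.argsort(-d[3:-3])[:8]+203;print(r,sorted(i.tolist()))
E
```

```text
x 0.0169 y -0.0006 z 0.0933 F -1.7 -0.4 0.9 [-0.08  0.29  0.01] 0.0383
x 0.0180 y -0.0006 z 0.0933 F -1.3 -0.3 -0.5 [-0.02  0.13  0.03] 0.0384
x 0.0190 y -0.0005 z 0.0933 F -0.2 -0.7 -0.2 [-0.07  0.08 -0.03] 0.0379
cap seen (235, 239, 88, 94)
0 body bbox [226. 174.] [332. 302.]
0.1 body bbox [220. 174.] [325. 302.]
0.2 body bbox [213. 175.] [318. 303.]
0.3 body bbox [197. 175.] [311. 304.]
170 [296, 297, 298, 313, 314, 315, 326, 327]
185 [304, 305, 306, 320, 321, 322, 334, 363]
200 [312, 313, 314, 315, 329, 330, 333, 334]
215 [231, 236, 237, 238, 239, 315, 316, 317]
```

The wrist edges (body centred near column 277, against 279 when upright) show the tilt staying small. I continue the fine slide.

```bash
for i in 1 2 3; do python3 -m jog '[[[0.0005,0.0002,0,0,0,0,255],[0.001,0.0004,0,0,0,0,255],[0.001,0.0004,0,0,0,0,255]]]'>/dev/null;python3 f.py;done
```

```text
x 0.0200 y -0.0005 z 0.0933 F -0.6 0.5 -1.5 [ 0.01  0.03 -0.03] 0.0381
x 0.0204 y -0.0005 z 0.0933 F -1.9 0.6 0.2 [-0.26  0.64 -0.02] 0.0384
x 0.0207 y -0.0004 z 0.0933 F -5.5 -0.2 4.2 [-0.47  1.39 -0.07] 0.038
```

The stop is felt: force jumps to -5.5 N and the tool stalls. One more small push to seat on both faces.

```bash
python3 -m jog '[[[0.0005,0.0002,0,0,0,0,255],[0.0008,0.0003,0,0,0,0,255],[0.0008,0.0003,0,0,0,0,255],[0.0008,0.0003,0,0,0,0,255]]]'>/dev/null;python3 f.py
python3 - <<'E'
from kin import *
ms=bot.camera_model("scene");w=bot.camera("wrist");g=cv2.cvtColor(w,cv2.COLOR_BGR2GRAY)
for r in(205,215,225):
    row=g[r,200:380].astype(int);d=np.abs(np.convolve(row,[1,1,0,-1,-1],'same'));i=np.argsort(-d[3:-3])[:10]+203;print(r,sorted(i.tolist()))
E
```

```text
x 0.0209 y -0.0003 z 0.0933 F -6.2 -0.2 5.3 [-0.57  1.74 -0.04] 0.0381
205 [234, 238, 239, 240, 304, 305, 312, 313, 314, 315]
215 [209, 210, 230, 236, 237, 238, 313, 314, 315, 316]
225 [225, 226, 227, 228, 229, 234, 235, 240, 304, 310]
```

```bash
python3 -m jog '[[[0,0,0,0,0,0,255],[0,0,0,0,0,0,150],[0,0,0,0,0,0,100],[0,0,0,0,0,0,50],[0,0,0,0,0,0,0],[0,0,0,0,0,0,0],[0,0,0,0,0,0,0],[0,0,0,0,0,0,0]]]';python3 f.py
python3 -m jog '[[[0,0,0.01,0,0,0,0],[0,0,0.03,0,0,0,0],[0,0,0.06,0,0,0,0],[0,0,0.1,0,0,0,0],[-0.03,-0.03,0.12,0,0,0,0],[-0.06,-0.06,0.12,0,0,0,0],[-0.09,-0.09,0.12,0,0,0,0],[-0.11,-0.12,0.12,0,0,0,0],[-0.13,-0.15,0.12,0,0,0,0],[-0.14,-0.18,0.12,0,0,0,0]]]'
python3 cap.py; python3 -c "
from kin import *
o=bot.get_obs();print(o['clock'],o['ft_force'])"
```

```text
clock: 32.12
eef_pos: [0.5094, -0.0632, 0.0934]
tool_rot: [0.573, 0.819, 0.001, -0.002]
ft_force: [1.4, -0.5, 0.3]
grip_width: 0.0856
x 0.0233 y -0.0005 z 0.0934 F 1.1 -0.9 0.3 [-0.02  0.02 -0.03] 0.0856
clock: 32.95
eef_pos: [0.3666, -0.2442, 0.2147]
tool_rot: [0.574, 0.819, 0.001, -0.002]
ft_force: [0.1, -0.1, -0.2]
grip_width: 0.0854
top cap ((366.5, 245.23333740234375), 11.732014656066895) [ 0.5041 -0.063   0.134 ] stand 0.0184 0.0015
scene cap seen 361 175 381 194 pred if upright [358. 172.] [380. 195.]
33.05 [-0.23922449  0.46237493  0.51947736]
```

Run:
```python
from kin import *
t=bot.camera("top");t0=cv2.imread("pics/top0.png")
for n,(y0,y1,x0,x1) in dict(flask=(110,180,365,405),dish=(160,195,245,285),white=(145,178,300,335)).items():print(n,cv2.absdiff(t,t0)[y0:y1,x0:x1].mean().round(1))
bot.job_done()
```

```text
flask 0.7
dish 0.7
white 0.7
the job is handed in; nothing more can be done
```

The bottle is standing on the plate against the V, the gripper is clear of it, and the job was handed in at about 33 s of the 51 s allowed.

**What I did:**
- **Picking up:** I gripped the clear labelled bottle on its side and lifted it. I then turned it upright and set it on the front of the plate, stopping at about 10 N of contact.
- **Sliding back:** I regripped it by the cap from above and moved it back until I felt the V. The push force rose from about 1 N to 6 N and the tool stalled. I then opened the jaws and withdrew.

**Last checks:**
- The top camera puts the cap axis at (18.4, 1.5) mm in the stand's frame; the seat is at (18, 0).
- The scene camera shows the cap within about 3 pixels of where it would be if the bottle were upright.
- The wrist force was about zero after release.
- The flask, dish and white bottle show no change from the first picture.

**What went wrong on the way:**
- **First grasp:** It was too shallow because the fingertips sit about 20 mm further back than I had assumed. I backed off and gripped deeper.
- **First try at the cap:** For the same reason, the fingers shut above the cap without touching it.
- **First slide:** The bottle pivoted in the jaws to about 0.37 rad before reaching the V. I set it upright again on the front part of the plate and regripped with the jaws along the slide direction. The second slide stayed upright.

**Not directly checked:**
- I had used all 12 picture views by then, so the final state rests on measurements, not a viewed picture.
- Contact on both V faces is inferred from the force rise and the final position.

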